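# Steady the tea stand on its screw feet and load it

## Task

Steady the walnut stand first: turn the square brass knob of each of its two side feet clockwise until the rubber foot just touches the granite, without lifting the stand. Only then load it: stand every bamboo scoop from the drying rack upright in a slot of its own, plain end down, and set the lacquer tea caddy upright on the stand, within the brass disc. Leave the bowl, the incense box, the trivet and the whisk rest where they are.

Things in the scene. Friction and masses are not known exactly. Their poses are not given: they have to be found in the camera images.
- scoop1_mid (a point): Middle of a bamboo tea scoop (30 g): a straight shaft 12 mm wide (y axis), 8 mm thick (x axis) and 142 mm long, then a thin bent tip of the same width ending 165 mm from the plain end. z runs along the shaft towards the bent tip; this point is 80 mm from the plain end. Two or three scoops are there in a run; an absent one reads None
- scoop1_end (a point): Plain end of the same scoop, on its centre line, same axes. At the start the scoop leans in the sloping bamboo drying rack, plain end down, its z axis 30 degrees off vertical, bent tip leaning away from the robot. The rack's back board and ribs reach only 100 mm up the shaft; above that it is free on both sides
- scoop2_mid (a point): Middle of a bamboo tea scoop (30 g): a straight shaft 12 mm wide (y axis), 8 mm thick (x axis) and 142 mm long, then a thin bent tip of the same width ending 165 mm from the plain end. z runs along the shaft towards the bent tip; this point is 80 mm from the plain end. Two or three scoops are there in a run; an absent one reads None
- scoop2_end (a point): Plain end of the same scoop, on its centre line, same axes. At the start the scoop leans in the sloping bamboo drying rack, plain end down, its z axis 30 degrees off vertical, bent tip leaning away from the robot. The rack's back board and ribs reach only 100 mm up the shaft; above that it is free on both sides
- scoop3_mid (a point): Middle of a bamboo tea scoop (30 g): a straight shaft 12 mm wide (y axis), 8 mm thick (x axis) and 142 mm long, then a thin bent tip of the same width ending 165 mm from the plain end. z runs along the shaft towards the bent tip; this point is 80 mm from the plain end. Two or three scoops are there in a run; an absent one reads None
- scoop3_end (a point): Plain end of the same scoop, on its centre line, same axes. At the start the scoop leans in the sloping bamboo drying rack, plain end down, its z axis 30 degrees off vertical, bent tip leaning away from the robot. The rack's back board and ribs reach only 100 mm up the shaft; above that it is free on both sides
- slot1 (a point): Centre of the mouth of slot 1 of 3 in the walnut stand: a square well 24 mm wide and 72 mm deep, open at the top, slightly chamfered. The wells are 60 mm apart in a row along the stand's y axis, in a block 50 mm deep (x) and 80 mm high at the stand's far side. Axes are the stand's: z up, x from front to back
- slot2 (a point): Centre of the mouth of slot 2 of 3 in the walnut stand: a square well 24 mm wide and 72 mm deep, open at the top, slightly chamfered. The wells are 60 mm apart in a row along the stand's y axis, in a block 50 mm deep (x) and 80 mm high at the stand's far side. Axes are the stand's: z up, x from front to back
- slot3 (a point): Centre of the mouth of slot 3 of 3 in the walnut stand: a square well 24 mm wide and 72 mm deep, open at the top, slightly chamfered. The wells are 60 mm apart in a row along the stand's y axis, in a block 50 mm deep (x) and 80 mm high at the stand's far side. Axes are the stand's: z up, x from front to back
- disc (a point): Centre of the flush brass disc, 84 mm across, on the stand's base board (220 x 200 x 12 mm): the caddy's place. Axes: x from the stand's front to back, z up. Slots lie 115 mm behind it, mouths 80 mm above. The stand (1.3 kg) lies flat; its rear lower edge, 150 mm behind the disc, stays put, and a foot screwed too far lifts the front
- foot_l_sole (a point): Middle of the underside of the left foot's rubber sole (26 mm across), 15 mm in front of the disc and 140 mm to its +y side. Its world z is its gap to the granite (granite at z = 0). Foot, rod and knob go down together, 10 mm for each full turn of the knob clockwise seen from above; turned back they rise. It starts 3 to 8 mm clear
- knob_l (a point): Middle of the square brass knob of the left foot: a block 28 x 28 mm (sides along its x and y axes) and 24 mm high on a thin neck, centred on the screw's vertical axis, 78 mm above the sole; it turns with the screw. It turns with a little friction (0.05 N m) and stays where it is left
- foot_r_sole (a point): Middle of the underside of the right foot's rubber sole (26 mm across), 15 mm in front of the disc and 140 mm to its -y side. Its world z is its gap to the granite (granite at z = 0). Foot, rod and knob go down together, 10 mm for each full turn of the knob clockwise seen from above; turned back they rise. It starts 3 to 8 mm clear
- knob_r (a point): Middle of the square brass knob of the right foot: a block 28 x 28 mm (sides along its x and y axes) and 24 mm high on a thin neck, centred on the screw's vertical axis, 78 mm above the sole; it turns with the screw. It turns with a little friction (0.05 N m) and stays where it is left
- caddy_mid (a point): Middle of the tea caddy, half-way up: an upright black lacquer cylinder with a gilded band, 56 mm across and 64 mm high, 140 g, standing on the granite in front of the drying rack at the start
- raku_bowl: The black Raku tea bowl, about 116 mm across and 78 mm high; to be left alone. Origin at the centre of its underside
- incense_box: The pale blue porcelain incense box, 62 mm across and 34 mm high, standing between stand and rack towards the robot; to be left alone. Origin at the centre of its underside
- trivet: The iron trivet, a disc 112 mm across on three feet, 28 mm high; to be left alone. Origin at the centre of its underside
- whisk_rest: The white porcelain whisk rest, 60 mm across and 90 mm high; to be left alone. Origin at the centre of its underside
Things that resemble listed ones, but are neither listed nor needed, are in the scene too. What is shaped like the part that bears caddy_mid but orange is not meant.

How it is judged:
By the outcome, as a careful person would: the job done as asked, in the order asked, and still so for the second after the job is handed in, with the robot touching nothing.
Of scoop1, scoop2, scoop3 only 2 to 3 are there at a start; the rules pass over those that are not, and their reading is None.
At some moment in a run one of caddy may be knocked a few centimetres aside while the robot is not near it.
It also fails if it takes over 210 s, if anything falls off the work surface, if the arm or the gripper's body presses on something with over 40 N, if the wrist force passes 120 N, or if a joint passes its speed limit or range.

## Robot

A 7-joint arm with a two-finger parallel gripper is mounted at the origin on the work surface. World frame = base frame: x ahead of the robot, y to its left, z up, the work surface at z = 0. Lengths are in mm, angles in rad, forces in N, time in s.
With the tool pointing down it reaches from about 425 to 825 mm from the base axis. Payload 3.6 kg.
Tool frame: the origin (TCP) lies midway between the tips of the shut fingers; the grasp point (between the pads) lies 19 mm behind it; z points along the fingers, y is the line along which they close (so a half turn about z gives the same grasp; the last joint's range is limited). The gripper opens to 85 mm and grips with 20 to 120 N. Pads are 22 mm wide; open, the fingers measure 114 mm over their backs; the gripper's body (76 mm by 85 mm) begins 54 mm behind the grasp point. The pads swing forward as they close: fully open they stand 13 mm farther back than shut.
Start: joints at [1.133, 0.615, -0.013, 1.423, 0.008, 1.103, -0.04], TCP at [259.581, -595.886, 231.297] pointing down, gripper open.
Joint ranges: [-3.12, 3.12], [-0.3, 2.06], [-1.34, 1.32], [0.26, 2.42], [-1.36, 4.5], [0.01, 1.98], [-2.84, 2.84]. Speed limits (rad/s): [2.79, 2.79, 3.14, 3.14, 3.14, 3.14, 3.14].

## Interface

Orientations are given as a rotation vector (axis times angle).
In Python, from plant import * gives the robot as it stands.
- The arm moves only by the tool jog_arm, never from a script. Its arguments are lists of equal length, an entry for each row: "claw": the gripper command: -1 is fully open, 1 is shut, values between are in proportion; "dp": the shift along the tool's x, y, z in mm, a list of three; "turn": the turn, a rotation vector about the tool's x, y, z in rad, a list of three. A call has 1 to 8 rows; each row shifts and turns the commanded pose from where the row before left it, along the tool's axes as they then stand; what a row does not reach is not made up. A row lasts 1/8 s, in which the tool goes at most 62.5 mm and 10.7 degrees, less where a joint would pass 70% of its speed; a pose out of reach is approached as far as the arm can. A call with a gripper value outside its range is refused whole. The fingers move at their own pace and stop on an object; the grip force is fixed at half the most. Time passes only in rows, so rows that do not move let the fingers close. It gives the time, the measured TCP pose, the force, the opening and the grip force at its end, in the units of the state.
- get_obs(): the state, without advancing time (a new reading comes with each control period).
- capture(name): name is "scene" or "top" or "wrist"; returns a dict with "frame" (480x640x3 uint8, red, green, blue), "depth" (480x640 float32, mm along the optical axis (not along the pixel's ray), 0 where there is no reading), "intrinsics" (3x3 intrinsics, pixels), "view" (4x4, takes a point from world to camera coordinates). Camera axes: x right, y up, looking along -z (the intrinsics and any distortion apply to the point x, -y, -z); pixel columns grow to the right and rows downward; lengths in mm; the calibration is good to about 2 mm. A picture is of the moment at which its call begins.
- finish_job(): hands the job in; it is judged then, once.
Trained networks look in the newest picture that a camera, given by its name, has taken for a name from the list of things; names that differ only in an ending like _2 or _b are one class to them, and where a whole thing is asked for, a point or a joint stands for the part that bears it (a point fixed in the world has none). Each returns a list of dicts, best first, with "p" (0 to 1); they miss things now and then, are a little off and sometimes report something else, mostly with a low value. They report only what shows in the picture. A call takes as long as a camera call. They do not tell look-alikes from the thing itself.
- recognise(camera, label): "uv" ([column, row] in pixels, amid what is visible of it).
- cut_out(camera, label): "pixels" (480x640 bool, what is visible of it) and "uv" ([column, row] in pixels, amid what is visible of it).
- pinpoint(camera, label): "uv" ([column, row] in pixels: a listed point, or the origin of a listed thing).
The state is a dict: "time_s": time; "joints": joint angles; "joint_vel": joint speeds; "joint_torque": joint torques, N m; "ee_pos": TCP position; "orientation": TCP orientation; "force": force on the tool from outside, world axes, zero at the start; "ft_torque": the same for the moment, N m; "opening": finger opening in mm; "finger_force": force on a finger pad.
Only numpy, scipy, OpenCV 4.12 (cv2) and the standard library are available. Lean on these libraries where they do the work, as an engineer would, in place of code of your own. Each camera call takes 0.05 s, during which the arm holds its last target. There are 200 camera calls.

## Working session

There is one attempt and no reset: what is moved stays moved. The work goes in short steps, Python scripts to look and compute and a tool call to move; the robot and the scene stay as the last step left them, time stands still between calls to the robot, and variables do not carry over. Pictures are saved under pics/ and viewed, at most 14 in all, crops included, and the job is handed in when it is done.

Besides the shell and the picture viewer there is one more tool, called after "Call:" in YAML: its name, and indented under it one key for each argument. jog_arm: Moves the arm, as the interface text tells. Its arguments: {"type":"object","properties":{"claw":{"type":"array"},"dp":{"type":"array"},"turn":{"type":"array"}},"required":["claw","dp","turn"]}

```bash
ls; mkdir -p pics; cat > h.py <<'E'
from plant import *
import numpy as np, cv2
from scipy.spatial.transform import Rotation as R
def cap(n,save=None):
    c=capture(n)
    if save: cv2.imwrite(f'pics/{save}.png',cv2.cvtColor(c['frame'],cv2.COLOR_RGB2BGR))
    return c
def w(c,u,v,d=None,z=None):
    K=c['intrinsics'];V=c['view'];Vi=np.linalg.inv(V)
    r=np.array([(u-K[0,2])/K[0,0],-(v-K[1,2])/K[1,1],-1.])
    o=Vi[:3,3];dr=Vi[:3,:3]@r
    if z is not None: return o+dr*(z-o[2])/dr[2]
    if d is None: 
        p=c['depth'][int(v)-2:int(v)+3,int(u)-2:int(u)+3];p=p[p>0]
        d=np.median(p) if len(p) else 0
    return o+dr*d
def cloud(c):
    K=c['intrinsics'];Vi=np.linalg.inv(c['view']);d=c['depth'].astype(float)
    v,u=np.mgrid[:480,:640]
    P=np.stack([(u-K[0,2])/K[0,0]*d,-(v-K[1,2])/K[1,1]*d,-d],-1)
    P=P@Vi[:3,:3].T+Vi[:3,3]; P[d<=0]=np.nan
    return P
E
python3 - <<'E'
from h import *
o=get_obs();print({k:np.round(v,3) for k,v in o.items()})
for n in("scene","top"):
    c=cap(n,n);print(n,c['intrinsics'].round(1).tolist(),np.linalg.inv(c['view']).round(2).tolist())
    for l in ['scoop1_mid','scoop1_end','slot1','disc','foot_l_sole','knob_l','knob_r','caddy_mid','raku_bowl','incense_box','trivet','whisk_rest']:
        for x in pinpoint(n,l)[:4]: print(l,round(x['p'],2),np.round(x['uv']),w(c,*x['uv']).round(0))
E
```

```text
pics
{'time_s': np.float64(0.0), 'joints': array([ 1.133,  0.616, -0.013,  1.425,  0.008,  1.103, -0.04 ]), 'joint_vel': array([-0.001, -0.003, -0.001, -0.001, -0.001, -0.002, -0.001]), 'joint_torque': array([ 0.0000e+00, -4.6921e+01,  2.5900e-01, -1.7103e+01,  1.0000e-02,
        1.0000e-02,  0.0000e+00]), 'ee_pos': array([ 259.301, -595.2  ,  230.132]), 'orientation': array([-3.073e+00, -6.400e-01,  1.000e-03]), 'force': array([-0.31 ,  0.341,  0.113]), 'ft_torque': array([0.012, 0.016, 0.035]), 'finger_force': np.float64(0.0), 'opening': np.float64(85.326)}
scene [[455.9, 0.0, 314.0], [0.0, 455.9, 232.9], [0.0, 0.0, 1.0]] [[0.81, -0.34, 0.48, 949.92], [0.59, 0.48, -0.65, -521.25], [-0.01, 0.81, 0.59, 545.19], [0.0, 0.0, 0.0, 1.0]]
scoop1_mid 0.86 [220. 302.] [ 582. -239.  105.]
scoop1_mid 0.61 [376. 146.] [498. 332.  91.]
slot1 0.86 [370. 194.] [592. 147.  88.]
slot1 0.81 [403. 177.] [618. 234.  94.]
slot1 0.7 [388. 186.] [600. 206.  80.]
slot1 0.31 [252. 278.] [ 593. -185.  116.]
disc 0.89 [337. 197.] [482. 202.  15.]
disc 0.39 [367. 193.] [587. 145.  90.]
foot_l_sole 0.8 [373. 1
[... 1211 characters left out ...]
0.57 [119. 273.] [492. 341.  93.]
knob_l 0.56 [235. 217.] [601. 141.  51.]
knob_r 0.72 [276. 290.] [459.  57.  97.]
knob_r 0.57 [119. 273.] [492. 341.  93.]
knob_r 0.56 [235. 217.] [601. 141.  51.]
caddy_mid 0.89 [426. 360.] [ 331. -217.   65.]
caddy_mid 0.77 [377. 358.] [ 336. -128.   64.]
caddy_mid 0.68 [388. 302.] [ 437. -150.   64.]
caddy_mid 0.6 [464. 296.] [ 447. -292.   65.]
raku_bowl 0.59 [208. 139.] [770. 206.   5.]
raku_bowl 0.38 [370. 247.] [ 543. -120.   46.]
incense_box 0.65 [311. 342.] [364.  -5.  33.]
incense_box 0.31 [367. 250.] [ 537. -115.   35.]
trivet 0.76 [298. 150.] [741.  20.  28.]
trivet 0.27 [311. 339.] [369.  -5.  32.]
whisk_rest 0.88 [420. 151.] [ 722. -213.   85.]
```

View pics/scene.png

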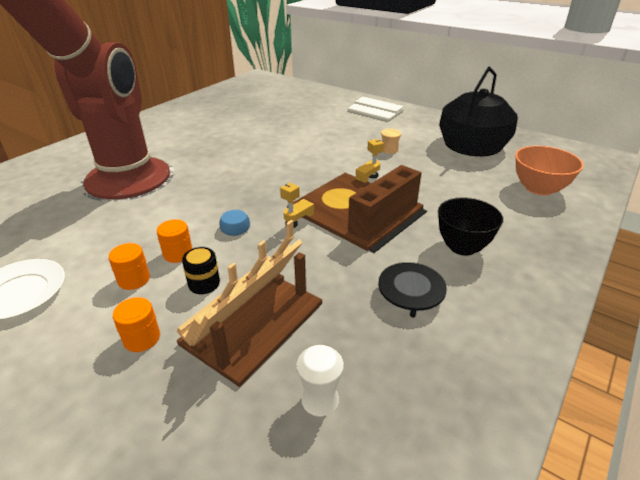

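View pics/top.png

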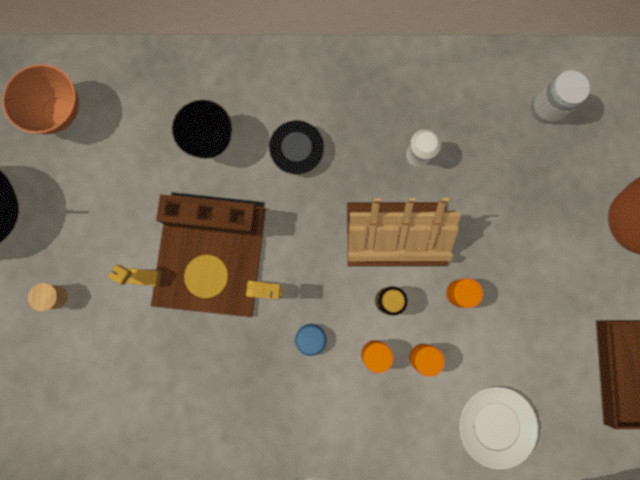

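The top view shows three scoops (columns 376, 409 and 441, rows 200–245) and the black, gold-topped caddy at (393,301). The knobs are at about (119,273) and (264,290). The disc is at (206,276), and the three slots are near row 212. Next I'll measure from the depth.

```bash
python3 - <<'E'
from h import *
o=get_obs();Rm=R.from_rotvec(o['orientation']).as_matrix();print('tool axes',Rm.round(3).tolist())
for n in('scene','top'):
    c=cap(n);P=cloud(c);z=P[...,2];F=c['frame'].astype(int)
    print(n)
    yel=(F[...,0]-F[...,2]>60)&(F[...,0]>120)
    for nm,(x,y) in dict(kl=(490,342),kr=(465,60)).items():
        m=(np.hypot(P[...,0]-x,P[...,1]-y)<32)&(z>80)&(z<120)
        q=P[m];zz=np.median(q[q[:,2]>np.percentile(q[:,2],50)][:,2]);t=q[q[:,2]>zz-4]
        r=cv2.minAreaRect(t[:,:2].astype(np.float32))
        print(nm,m.sum(),zz.round(1),r,t[:,:2].mean(0))
        m=(np.hypot(P[...,0]-x,P[...,1]-y)<45)&(z>20)&(z<80)
        print(' below z hist',np.histogram(z[m],bins=range(20,85,5))[0])
    m=(np.abs(P[...,0]-610)<40)&(np.abs(P[...,1]-200)<110)&(z>80)&(z<105)
    print('block',np.median(z[m]),cv2.minAreaRect(P[m][:,:2].astype(np.float32)))
    m=(np.hypot(P[...,0]-490,P[...,1]-202)<38);print('disc z',np.median(z[m]), 'granite',np.nanmedian(z[(np.abs(P[...,0]-420)<30)&(abs(P[...,1]-100)<30)]))
    m=(np.hypot(P[...,0]-437,P[...,1]+150)<50)&(z>55)&(z<75);print('caddy',cv2.minEnclosingCircle(P[m][:,:2].astype(np.float32)),np.median(z[m]))
    if n=='top':
        m=(abs(P[...,0]-590)<100)&(abs(P[...,1]+180)<110)&(z>105)
        k,lab,st,cen=cv2.connectedComponentsWithStats(m.astype(np.uint8))
        for i in range(1,k):
            if st[i,4]>8:
                q=P[lab==i];d=np.linalg.svd(q-q.mean(0),full_matrices=False)[2][0]
                print('scoop',st[i],q.mean(0).round(1),q.min(0).round(0),q.max(0).round(0),d.round(3))
c=cap('wrist','w0')
E
```

```text
tool axes [[0.917, 0.399, -0.0], [0.399, -0.917, 0.0], [-0.0, -0.0, -1.0]]
scene
kl 158 95.9 ((490.7974548339844, 344.6802062988281), (28.294673919677734, 29.517623901367188), 62.14747619628906) [491.89378344 343.12490855]
 below z hist [  4  16  22  26 147   8   9   6   8   6  13  34]
kr 257 98.6 ((459.5421447753906, 66.69676971435547), (30.479398727416992, 28.203125), 84.64034271240234) [460.94001805  65.73244673]
 below z hist [  0  27  57  51 174   8  15   8  11   8   0  32]
block 93.29501234043079 ((603.8117065429688, 192.12765502929688), (178.5709228515625, 52.85389709472656), 83.49205017089844)
disc z 14.763574686124002 granite 2.1143596454731437
caddy ((441.0757141113281, -156.63829040527344), 28.703142166137695) 65.27514639376153
top
kl 282 94.0 ((489.982421875, 343.5518493652344), (28.19856834411621, 27.7982120513916), 61.42024230957031) [489.69662872 343.17313605]
 below z hist [  0   0   5 252 116   1   0   0   0   1  10  23]
kr 249 97.7 ((458.9045104980469, 65.68156433105469), (27.751482009887695, 27.722631454467773), 84.84603118896484) [458.66731304  65.76990242]
 below z hist [  0   1   2 100  68   0   0   0   0   0   1   5]
block 91.18075040429426 ((603.3746337890625, 190.48110961914062), (175.78749084472656, 51.070072174072266), 83.4203109741211)
disc z 12.006125869890184 granite 0.6689329757415976
caddy ((439.9670715332031, -158.11138916015625), 28.005760192871094) 64.11436405412252
scoop [ 350  198  111   28 1290] [ 594.4 -177.7  125.8] [ 576. -276.  105.] [613. -77. 183.] [ 0.003 -1.    -0.004]
```

View pics/w0.png

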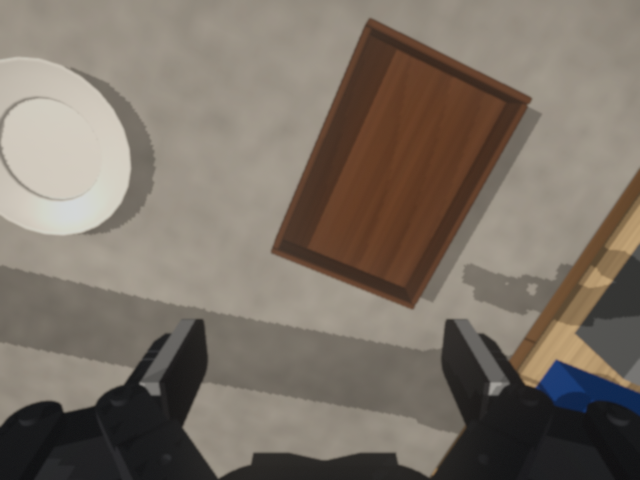

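Call:
jog_arm:
  claw: [-1,-1,-1,-1,-1,-1,-1,-1]
  dp:
    - [35.5,-25,-3]
    - [35.5,-25,-3]
    - [35.5,-25,-3]
    - [35.5,-25,-3]
    - [35.5,-25,-3]
    - [35.5,-25,-3]
    - [35.5,-25,-3]
    - [35.5,-25,-3]
  turn:
    - [0,0,0]
    - [0,0,0]
    - [0,0,0]
    - [0,0,0]
    - [0,0,0]
    - [0,0,0]
    - [0,0,0]
    - [0,0,0]

```text
time_s: 2.45
ee_pos: [440.8, -298.0, 255.7]
orientation: [3.075, 0.64, 0.001]
force: [0.5, 0.2, 0.4]
opening: 85.5
finger_force: 0.0
```

Call:
jog_arm:
  claw: [-1,-1,-1,-1,-1,-1,-1,-1]
  dp:
    - [20.4,-41,0]
    - [20.4,-41,0]
    - [20.4,-41,0]
    - [20.4,-41,0]
    - [20.4,-41,0]
    - [20.4,-41,0]
    - [20.4,-41,0]
    - [20.4,-41,0]
  turn:
    - [0,0,0]
    - [0,0,0]
    - [0,0,0]
    - [0,0,0]
    - [0,0,0]
    - [0,0,0]
    - [0,0,0]
    - [0,0,0]

```text
time_s: 3.45
ee_pos: [458.8, 68.2, 255.7]
orientation: [3.076, 0.64, 0.002]
force: [-0.2, -0.5, 0.0]
opening: 85.1
finger_force: 0.0
```

Call:
jog_arm:
  claw: [-1,-1,-1,-1,-1,-1,-1,-1]
  dp:
    - [0,0,0]
    - [0,0,0]
    - [0,0,0]
    - [0,0,0]
    - [0,0,0]
    - [0,0,0]
    - [0,0,0]
    - [0,0,0]
  turn:
    - [0,0,-0.165]
    - [0,0,-0.165]
    - [0,0,-0.165]
    - [0,0,-0.165]
    - [0,0,-0.165]
    - [0,0,-0.165]
    - [0,0,-0.165]
    - [0,0,-0.165]

```text
time_s: 4.45
ee_pos: [458.8, 66.7, 255.5]
orientation: [2.03, 2.397, 0.0]
force: [-0.8, -0.7, -0.1]
opening: 85.4
finger_force: 0.0
```

Call:
jog_arm:
  claw: [-1,-1,-1,-1,-1,-1,-1,-1]
  dp:
    - [0,0,0]
    - [0,0,0]
    - [0,0,0]
    - [0,0,0]
    - [0,0,0]
    - [0,0,0]
    - [0,0,0]
    - [0,0,0]
  turn:
    - [0,0,-0.165]
    - [0,0,-0.165]
    - [0,0,-0.165]
    - [0,0,-0.165]
    - [0,0,-0.165]
    - [0,0,-0.165]
    - [0,0,-0.165]
    - [0,0,-0.165]

```text
time_s: 5.45
ee_pos: [458.8, 66.6, 255.5]
orientation: [0.135, 3.138, -0.0]
force: [0.3, 0.1, 0.3]
opening: 85.5
finger_force: 0.0
```

```bash
cat >> h.py <<'E'
def pose():
    o=get_obs();return o['ee_pos'],R.from_rotvec(o['orientation']).as_matrix()
def todp(t,p=None):
    q,M=pose();q=q if p is None else np.array(p);return (M.T@(np.array(t)-q)).round(1)
def psi():
    M=pose()[1];return np.degrees(np.arctan2(M[1,0],M[0,0])).round(1)
def knob(c,x,y,lo=80):
    P=cloud(c);z=P[...,2];m=(np.hypot(P[...,0]-x,P[...,1]-y)<30)&(z>lo)&(z<115)
    q=P[m];zz=np.median(q[q[:,2]>np.percentile(q[:,2],50)][:,2]);t=q[abs(q[:,2]-zz)<3]
    r=cv2.minAreaRect(t[:,:2].astype(np.float32));return zz.round(2),[np.round(v,1) for v in r],len(t)
E
python3 - <<'E'
from h import *
c=cap('wrist','w1');print(np.linalg.inv(c['view']).round(1).tolist(),c['intrinsics'][0,0])
print(get_obs()['joints'].round(3),psi())
P=cloud(c)
try: print(knob(c,459,66))
except Exception as e: print(e)
z=P[...,2];print(np.histogram(z[~np.isnan(z)],bins=range(-10,130,5)))
E
```

```text
[[0.1, -0.9, -0.3, 378.0], [1.0, 0.1, 0.0, 74.2], [-0.0, -0.3, 0.9, 397.9], [0.0, 0.0, 0.0, 1.0]] 412.83956159326954
[ 0.399  0.394 -0.818  1.886  0.339  1.004  0.922] 175.3
(np.float64(97.31), [array([460.2,  67.1]), array([27.6, 27.3]), np.float64(84.7)], 1286)
(array([    0, 82805, 79551,  1513, 36539,  1362,  1660,  6308,  3939,
        4665,  4417,  3623,  2195,  2260,  8425,  2977,  1784,  1840,
        1769,  2013,  7239,  2265,   809,   822,   946,   498,    86]), array([-10,  -5,   0,   5,  10,  15,  20,  25,  30,  35,  40,  45,  50,
        55,  60,  65,  70,  75,  80,  85,  90,  95, 100, 105, 110, 115,
       120, 125]))
```

View pics/w1.png

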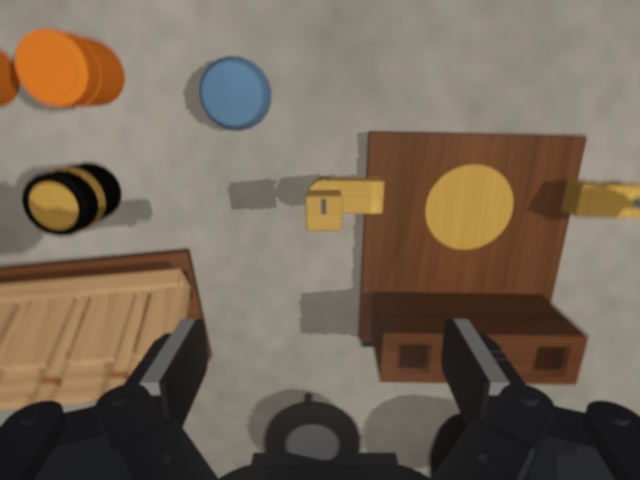

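Wrist view: the right knob is at (323,210), aligned with the fingers, with the bracket clear beneath it. Descending and gripping now.

Call:
jog_arm:
  claw: [-1,-1,-1,-1,-1,-1]
  dp:
    - [0,0,38]
    - [0,0,38]
    - [0,0,38]
    - [0,0,38]
    - [0,0,37]
    - [0,0,0]
  turn:
    - [0,0,0]
    - [0,0,0]
    - [0,0,0]
    - [0,0,0]
    - [0,0,0]
    - [0,0,0]

```text
time_s: 6.25
ee_pos: [457.3, 66.3, 64.7]
orientation: [-0.144, -3.133, 0.003]
force: [1.0, -0.3, 0.1]
opening: 85.2
finger_force: 0.0
```

Call:
jog_arm:
  claw: [1,1,1,1,1,1]
  dp:
    - [0,0,0]
    - [0,0,0]
    - [0,0,0]
    - [0,0,0]
    - [0,0,0]
    - [0,0,0]
  turn:
    - [0,0,0]
    - [0,0,0]
    - [0,0,0]
    - [0,0,0]
    - [0,0,0]
    - [0,0,0]

```text
time_s: 7.0
ee_pos: [459.4, 66.3, 67.5]
orientation: [0.144, 3.136, -0.001]
force: [-0.1, -1.7, 6.0]
opening: 27.1
finger_force: 60.6
```

```bash
python3 - <<'E'
from h import *
o=get_obs();print({k:np.round(v,2) for k,v in o.items()},psi())
for n in('top','scene'): print(n,knob(cap(n),459,66))
E
```

```text
{'time_s': np.float64(7.0), 'joints': array([ 0.19,  0.66, -0.57,  2.11,  0.67,  0.56,  0.61]), 'joint_vel': array([-0., -0., -0.,  0.,  0., -0.,  0.]), 'joint_torque': array([-6.100e-01, -3.417e+01, -5.040e+00, -7.630e+00, -5.000e-02,
       -4.200e-01, -1.000e-02]), 'ee_pos': array([459.38,  66.3 ,  67.48]), 'orientation': array([ 0.14,  3.14, -0.  ]), 'force': array([-0.15, -1.71,  6.01]), 'ft_torque': array([-0.29,  0.17,  0.  ]), 'finger_force': np.float64(60.65), 'opening': np.float64(27.12)} 174.8Traceback (most recent call last):
  File "<stdin>", line 3, in <module>
  File "h.py", line 31, in knob
    q=P[m];zz=np.median(q[q[:,2]>np.percentile(q[:,2],50)][:,2]);t=q[abs(q[:,2]-zz)<3]
                                 ~~~~~~~~~~~~~^^^^^^^^^^^
    return _quantile_unchecked(
        a, q, axis, out, overwrite_input, method, keepdims, weights)
    return _ureduce(a,
                    func=_quantile_ureduce_func,
    ...<5 lines>...
                    overwrite_input=overwrite_input,
                    method=method)
    r = func(a, **kwargs)
    result = _quantile(arr,
                       quantiles=q,
    ...<2 lines>...
                       out=out,
                       weights=wgt)
    slices_having_nans = np.isnan(arr[-1, ...])
                                  ~~~^^^^^^^^^
IndexError: index -1 is out of bounds for axis 0 with size 0
```

Call:
jog_arm:
  claw: [1,1,1,1,1,1,1,1]
  dp:
    - [0,0,0.286]
    - [0,0,0.286]
    - [0,0,0.286]
    - [0,0,0.286]
    - [0,0,0.286]
    - [0,0,0.286]
    - [0,0,0.286]
    - [0,0,0.286]
  turn:
    - [0,0,0.18]
    - [0,0,0.18]
    - [0,0,0.18]
    - [0,0,0.18]
    - [0,0,0.18]
    - [0,0,0.18]
    - [0,0,0.18]
    - [0,0,0.18]

```text
time_s: 8.05
ee_pos: [459.1, 65.7, 65.2]
orientation: [2.183, 2.257, -0.0]
force: [-1.8, -2.5, 6.8]
opening: 27.6
finger_force: 60.6
```

```bash
python3 - <<'E'
from h import *
o=get_obs();print({k:np.round(v,2) for k,v in o.items()},psi())
E
```

```text
{'time_s': np.float64(8.05), 'joints': array([-0.07,  0.6 , -0.17,  2.12,  0.23,  0.44, -0.39]), 'joint_vel': array([-0.26, -0.02,  0.39,  0.02, -0.49, -0.07, -0.93]), 'joint_torque': array([ 4.000e-02, -3.437e+01, -2.640e+00, -7.980e+00,  3.000e-02,
       -5.500e-01,  5.700e-01]), 'ee_pos': array([459.07,  65.7 ,  65.16]), 'orientation': array([ 2.18,  2.26, -0.  ]), 'force': array([-1.84, -2.54,  6.8 ]), 'ft_torque': array([-0.59,  0.2 ,  0.04]), 'finger_force': np.float64(60.61), 'opening': np.float64(27.58)} 91.9
```

Call:
jog_arm:
  claw: [1,1,1,1,1,1,1,1]
  dp:
    - [0,0,0.286]
    - [0,0,0.286]
    - [0,0,0.286]
    - [0,0,0.286]
    - [0,0,0.286]
    - [0,0,0.286]
    - [0,0,0.286]
    - [0,0,0.286]
  turn:
    - [0,0,0.18]
    - [0,0,0.18]
    - [0,0,0.18]
    - [0,0,0.18]
    - [0,0,0.18]
    - [0,0,0.18]
    - [0,0,0.18]
    - [0,0,0.18]

```text
time_s: 9.05
ee_pos: [458.5, 65.9, 62.9]
orientation: [3.131, 0.258, 0.0]
force: [-2.1, -2.0, 7.3]
opening: 27.0
finger_force: 60.7
```

Call:
jog_arm:
  claw: [1,1,1,1,1,1]
  dp:
    - [0,0,0.286]
    - [0,0,0.286]
    - [0,0,0.286]
    - [0,0,0.286]
    - [0,0,0]
    - [0,0,0]
  turn:
    - [0,0,0.18]
    - [0,0,0.18]
    - [0,0,0.18]
    - [0,0,0.18]
    - [0,0,0]
    - [0,0,0]

```text
time_s: 9.8
ee_pos: [458.4, 66.2, 61.7]
orientation: [-3.023, 0.853, 0.0]
force: [-1.6, -1.8, 9.0]
opening: 26.9
finger_force: 60.9
```

```bash
python3 - <<'E'
from h import *
o=get_obs();print({k:np.round(v,2) for k,v in o.items()},psi())
E
```

```text
{'time_s': np.float64(9.8), 'joints': array([-0.46,  0.64,  0.4 ,  2.13, -0.54,  0.47, -1.76]), 'joint_vel': array([ 0., -0., -0.,  0., -0., -0.,  0.]), 'joint_torque': array([ -0.82, -33.31,   2.8 ,  -7.94,  -0.35,  -0.51,   0.07]), 'ee_pos': array([458.38,  66.2 ,  61.69]), 'orientation': array([-3.02,  0.85,  0.  ]), 'force': array([-1.64, -1.85,  8.97]), 'ft_torque': array([-0.51,  0.6 , -0.04]), 'finger_force': np.float64(60.89), 'opening': np.float64(26.9)} -31.5
```

Call:
jog_arm:
  claw: [-1,-1,-1,-1,-1,-1,-1,-1]
  dp:
    - [0,0,0]
    - [0,0,0]
    - [0,0,0]
    - [0,0,-35]
    - [0,0,-35]
    - [0,0,-35]
    - [0,0,-25]
    - [0,0,0]
  turn:
    - [0,0,0]
    - [0,0,0]
    - [0,0,0]
    - [0,0,0]
    - [0,0,0]
    - [0,0,-0.18]
    - [0,0,-0.18]
    - [0,0,0]

```text
time_s: 10.8
ee_pos: [459.9, 66.9, 192.2]
orientation: [-3.125, 0.297, -0.007]
force: [0.3, 0.1, -0.2]
opening: 85.6
finger_force: 0.0
```

```bash
cat >> h.py <<'E'
def refs(c,kx,ky):
    P=cloud(c);z=P[...,2];D=np.array([488.5,203]);th=np.radians(-6.4)
    ex=np.array([np.cos(th),np.sin(th)]);ey=np.array([-ex[1],ex[0]])
    X=(P[...,:2]-D)@ex;Y=(P[...,:2]-D)@ey
    out={}
    def md(m): return (round(float(np.median(z[m])),2),int(m.sum())) if m.sum()>20 else None
    out['block']=md((abs(X-115)<22)&(abs(Y)<85)&(z>82)&(z<104))
    out['disc']=md(np.hypot(X,Y)<36)
    out['front']=md((abs(X+52)<5)&(abs(Y)<90)&(z>5)&(z<25));out['back']=md((abs(X-70)<10)&(abs(Y)<80)&(z>5)&(z<25))
    g=(z<6)&(z>-6)&(np.hypot(P[...,0]-kx,P[...,1]-ky)<150)&((abs(Y)>125)|(X<-70));
    if g.sum()>500:
        q=P[g];A=np.c_[q[:,0]-kx,q[:,1]-ky,np.ones(len(q))];s=np.linalg.lstsq(A,q[:,2],rcond=None)[0];out['granite@knob']=round(s[2],2)
    return out
E
python3 - <<'E'
from h import *
print(pose()[0],psi())
for n in('wrist','top','scene'):
    c=cap(n,'k'+n)
    for k in((459,66),(490,343.5)):
        try: print(n,knob(c,*k,lo=84),refs(c,*k))
        except Exception as e: print(n,'none')
E
```

```text
[459.9097474   66.92714365 192.23573851] -10.9
wrist (np.float64(91.48), [array([460.4,  66.2]), array([28. , 28.3]), np.float64(58.6)], 1875) {'block': (91.65, 12091), 'disc': (12.47, 6113), 'front': (11.85, 2322), 'back': (11.88, 5876), 'granite@knob': np.float64(-0.13)}
wrist none
top none
top (np.float64(93.97), [array([490.2, 343.5]), array([27.3, 28.2]), np.float64(61.6)], 210) {'block': (91.38, 1727), 'disc': None, 'front': (11.29, 98), 'back': (11.54, 755), 'granite@knob': np.float64(-0.66)}
scene (np.float64(93.5), [array([458.7,  67.7]), array([28., 30.]), np.float64(61.9)], 116) {'block': (93.68, 971), 'disc': (14.88, 377), 'front': (14.18, 132), 'back': (13.99, 56), 'granite@knob': np.float64(1.93)}
scene (np.float64(96.14), [array([490.7, 345.2]), array([27.9, 30. ]), np.float64(63.0)], 78) {'block': (93.68, 971), 'disc': (14.88, 377), 'front': (14.18, 132), 'back': (13.99, 56), 'granite@knob': np.float64(2.55)}
```

Call:
jog_arm:
  claw: [-1,-1,-1,-1,-1,-1,-1,-1]
  dp:
    - [0,0,0]
    - [0,0,0]
    - [0,0,0]
    - [0,0,0]
    - [0,0,0]
    - [0,0,0]
    - [0,0,0]
    - [0,0,0]
  turn:
    - [0,0,-0.173]
    - [0,0,-0.173]
    - [0,0,-0.173]
    - [0,0,-0.173]
    - [0,0,-0.173]
    - [0,0,-0.173]
    - [0,0,-0.173]
    - [0,0,0]

```text
time_s: 11.95
ee_pos: [457.9, 66.6, 189.4]
orientation: [-2.742, -1.531, 0.004]
force: [-0.3, -1.0, 0.2]
opening: 85.5
finger_force: 0.0
```

Call:
jog_arm:
  claw: [-1,-1,-1,-1,-1]
  dp:
    - [0,0,35]
    - [0,0,35]
    - [0,0,35]
    - [0,0,25]
    - [0,0,0]
  turn:
    - [0,0,0]
    - [0,0,0]
    - [0,0,0]
    - [0,0,0]
    - [0,0,0]

```text
time_s: 12.58
ee_pos: [457.0, 66.5, 58.7]
orientation: [-2.741, -1.532, 0.008]
force: [-0.6, -0.4, -0.5]
opening: 85.4
finger_force: 0.0
```

Call:
jog_arm:
  claw: [1,1,1,1,1]
  dp:
    - [0,0,0]
    - [0,0,0]
    - [0,0,0]
    - [0,0,0]
    - [0,0,0]
  turn:
    - [0,0,0]
    - [0,0,0]
    - [0,0,0]
    - [0,0,0]
    - [0,0,0]

```text
time_s: 13.2
ee_pos: [459.3, 66.8, 61.5]
orientation: [2.74, 1.536, 0.003]
force: [-1.0, -0.0, 6.6]
opening: 27.4
finger_force: 61.2
```

```bash
python3 - <<'E'
from h import *
o=get_obs();print({k:np.round(v,2) for k,v in o.items()},psi())
E
```

```text
{'time_s': np.float64(13.2), 'joints': array([-0.26,  0.61,  0.1 ,  2.12, -0.14,  0.41, -0.6 ]), 'joint_vel': array([-0., -0., -0., -0.,  0., -0., -0.]), 'joint_torque': array([-2.000e-02, -3.421e+01,  1.150e+00, -7.150e+00, -3.000e-02,
       -2.200e-01, -2.000e-02]), 'ee_pos': array([459.29,  66.84,  61.49]), 'orientation': array([2.74, 1.54, 0.  ]), 'force': array([-0.96, -0.03,  6.6 ]), 'ft_torque': array([-0.02,  0.16,  0.04]), 'finger_force': np.float64(61.25), 'opening': np.float64(27.39)} 58.5
```

Call:
jog_arm:
  claw: [1,1,1,1,1,1,1,1]
  dp:
    - [0,0,0.28]
    - [0,0,0.28]
    - [0,0,0.28]
    - [0,0,0.28]
    - [0,0,0.28]
    - [0,0,0.28]
    - [0,0,0]
    - [0,0,0]
  turn:
    - [0,0,0.177]
    - [0,0,0.177]
    - [0,0,0.177]
    - [0,0,0.177]
    - [0,0,0.177]
    - [0,0,0.177]
    - [0,0,0]
    - [0,0,0]

```text
time_s: 14.2
ee_pos: [459.8, 66.1, 60.3]
orientation: [3.141, -0.065, 0.005]
force: [-0.7, -1.2, 10.0]
opening: 27.6
finger_force: 61.9
```

Call:
jog_arm:
  claw: [-1,-1,-1,-1,-1,-1,-1,-1]
  dp:
    - [0,0,0]
    - [0,0,0]
    - [0,0,0]
    - [0,0,-35]
    - [0,0,-35]
    - [0,0,-35]
    - [0,0,-25]
    - [0,0,0]
  turn:
    - [0,0,0]
    - [0,0,0]
    - [0,0,0]
    - [0,0,0]
    - [0,0,0]
    - [0,0,0]
    - [0,0,0]
    - [0,0,0]

```text
time_s: 15.2
ee_pos: [459.7, 67.0, 190.3]
orientation: [-3.14, 0.062, -0.006]
force: [-0.4, 0.3, -0.4]
opening: 85.4
finger_force: 0.0
```

```bash
python3 - <<'E'
from h import *
o=get_obs();print(o['ee_pos'],psi(),o['joints'].round(2))
for i in range(3):
    c=cap('wrist')
    print(knob(c,459,66,lo=80),refs(c,459,66))
print(todp((490,343.5,192)))
E
```

```text
[459.73901258  66.95784485 190.34177621] -2.3 [-0.6   0.43  0.58  2.01 -0.33  0.79 -1.44]
(np.float64(90.19), [array([460.9,  66.2]), array([28. , 27.7]), np.float64(87.9)], 1877) {'block': (91.87, 8191), 'disc': (12.73, 6583), 'front': (12.21, 2483), 'back': (12.03, 6344), 'granite@knob': np.float64(-0.13)}
(np.float64(90.17), [array([460.8,  66.2]), array([27.8, 28.1]), np.float64(87.2)], 1897) {'block': (91.85, 7695), 'disc': (12.73, 6675), 'front': (12.21, 2525), 'back': (12.04, 6447), 'granite@knob': np.float64(-0.13)}
(np.float64(90.23), [array([460.8,  66.2]), array([27.7, 28. ]), np.float64(87.2)], 1906) {'block': (91.87, 7383), 'disc': (12.74, 6711), 'front': (12.2, 2534), 'back': (12.05, 6526), 'granite@knob': np.float64(-0.13)}
[  21.1 -277.6   -4.1]
```

The board's front rose about 0.3 mm (front +0.36, disc +0.27, back +0.15, granite unchanged), so the right foot is slightly past contact. I'll turn it back about 10°.

Call:
jog_arm:
  claw: [-1,-1,-1,-1,-1,1,1,1]
  dp:
    - [0,0,35]
    - [0,0,35]
    - [0,0,35]
    - [0,0,25]
    - [0,0,0]
    - [0,0,0]
    - [0,0,0]
    - [0,0,0]
  turn:
    - [0,0,0]
    - [0,0,0]
    - [0,0,0]
    - [0,0,0]
    - [0,0,0]
    - [0,0,0]
    - [0,0,0]
    - [0,0,0]

```text
time_s: 16.35
ee_pos: [459.2, 67.0, 59.7]
orientation: [-3.14, 0.063, -0.003]
force: [-0.6, 0.8, -0.6]
opening: 32.4
finger_force: 0.0
```

Call:
jog_arm:
  claw: [1,1,1,1,1]
  dp:
    - [0,0,0]
    - [0,0,0]
    - [0,0,-0.15]
    - [0,0,-0.15]
    - [0,0,0]
  turn:
    - [0,0,0]
    - [0,0,0]
    - [0,0,-0.085]
    - [0,0,-0.085]
    - [0,0,0]

```text
time_s: 16.98
ee_pos: [459.1, 66.4, 59.8]
orientation: [-3.135, -0.202, -0.002]
force: [-0.1, -0.9, 5.9]
opening: 27.3
finger_force: 59.4
```

Call:
jog_arm:
  claw: [-1,-1,-1,-1,-1,-1,-1,-1]
  dp:
    - [0,0,0]
    - [0,0,0]
    - [0,0,0]
    - [0,0,-35]
    - [0,0,-35]
    - [0,0,-35]
    - [0,0,-25]
    - [0,0,0]
  turn:
    - [0,0,0]
    - [0,0,0]
    - [0,0,0]
    - [0,0,0]
    - [0,0,0]
    - [0,0,0]
    - [0,0,0]
    - [0,0,0]

```text
time_s: 17.98
ee_pos: [459.8, 67.1, 190.7]
orientation: [-3.134, -0.204, -0.006]
force: [0.4, -0.1, -0.4]
opening: 85.3
finger_force: 0.0
```

```bash
python3 - <<'E'
from h import *
o=get_obs();print(o['ee_pos'],psi(),o['joints'].round(2))
for i in range(2):
    c=cap('wrist')
    print(knob(c,459,66,lo=80),refs(c,459,66))
print(todp((490,343.5,192)))
E
```

```text
[459.77655858  67.05942737 190.73247147] 7.5 [-0.57  0.42  0.53  2.01 -0.3   0.78 -1.3 ]
(np.float64(90.2), [array([461. ,  66.4]), array([27.7, 28. ]), np.float64(8.2)], 1863) {'block': (91.79, 2565), 'disc': (12.5, 7020), 'front': (11.85, 2657), 'back': (11.89, 6779), 'granite@knob': np.float64(-0.13)}
(np.float64(90.24), [array([460.9,  66.3]), array([27.7, 27.9]), np.float64(7.1)], 1888) {'block': (91.81, 2173), 'disc': (12.48, 7112), 'front': (11.89, 2678), 'back': (11.9, 6889), 'granite@knob': np.float64(-0.13)}
[  67.4 -270.    -3.2]
```

Call:
jog_arm:
  claw: [-1,-1,-1,-1,-1,-1,-1]
  dp:
    - [9.6,-38.5,0]
    - [9.6,-38.5,0]
    - [9.6,-38.5,0]
    - [9.6,-38.5,0]
    - [9.6,-38.5,0]
    - [9.6,-38.5,0]
    - [9.6,-38.5,0]
  turn:
    - [0,0,0]
    - [0,0,0]
    - [0,0,0]
    - [0,0,0]
    - [0,0,0]
    - [0,0,0]
    - [0,0,0]

```text
time_s: 18.95
ee_pos: [489.6, 343.6, 187.2]
orientation: [3.133, 0.203, -0.005]
force: [0.5, -0.3, 0.1]
opening: 85.5
finger_force: 0.0
```

Call:
jog_arm:
  claw: [-1,-1,-1,-1,-1,-1,-1,-1]
  dp:
    - [0,0,0]
    - [0,0,0]
    - [0,0,0]
    - [0,0,0]
    - [0,0,0]
    - [0,0,0]
    - [0,0,0]
    - [0,0,0]
  turn:
    - [0,0,-0.167]
    - [0,0,-0.167]
    - [0,0,-0.167]
    - [0,0,-0.167]
    - [0,0,-0.167]
    - [0,0,-0.167]
    - [0,0,-0.167]
    - [0,0,-0.167]

```text
time_s: 19.95
ee_pos: [489.5, 342.2, 187.2]
orientation: [-2.329, -2.107, 0.006]
force: [-0.1, 0.6, -0.0]
opening: 85.4
finger_force: 0.0
```

Call:
jog_arm:
  claw: [-1,-1,-1,-1,-1,-1,-1,-1]
  dp:
    - [0,0,0]
    - [0,0,0]
    - [0,0,0]
    - [0,0,0]
    - [0,0,0]
    - [0,0,0]
    - [0,0,0]
    - [0,0,0]
  turn:
    - [0,0,-0.167]
    - [0,0,-0.167]
    - [0,0,-0.167]
    - [0,0,-0.167]
    - [0,0,-0.167]
    - [0,0,-0.167]
    - [0,0,-0.167]
    - [0,0,0]

```text
time_s: 20.95
ee_pos: [489.8, 342.1, 187.5]
orientation: [-0.79, -3.038, 0.003]
force: [-0.3, -0.5, -0.2]
opening: 85.4
finger_force: 0.0
```

```bash
python3 - <<'E'
from h import *
o=get_obs();print(o['ee_pos'],psi(),o['joints'].round(2))
for i in range(2):
    c=cap('wrist')
    print(knob(c,490,343.5,lo=80),refs(c,490,343.5))
print(todp((490,343.5,192)))
E
```

```text
[489.80567013 342.05111562 187.50821973] 150.8 [-0.52  0.58 -0.2   1.63  0.13  0.94  0.3 ]
(np.float64(94.1), [array([491.7, 345.1]), array([27.8, 28. ]), np.float64(61.6)], 1980) {'block': (91.66, 4389), 'disc': (12.57, 5162), 'front': (11.97, 2623), 'back': (12.01, 1984), 'granite@knob': np.float64(-0.06)}
(np.float64(94.15), [array([491.6, 345.1]), array([28.1, 28.1]), np.float64(61.3)], 1987) {'block': (91.65, 4441), 'disc': (12.59, 5143), 'front': (11.97, 2627), 'back': (12.0, 1978), 'granite@knob': np.float64(-0.06)}
[ 0.6  1.  -3.9]
```

Call:
jog_arm:
  claw: [-1,-1,-1,-1,-1,1,1,1]
  dp:
    - [0.6,1.9,35]
    - [0,0,35]
    - [0,0,35]
    - [0,0,18]
    - [0,0,0]
    - [0,0,0]
    - [0,0,0]
    - [0,0,0]
  turn:
    - [0,0,0.0]
    - [0,0,0]
    - [0,0,0]
    - [0,0,0]
    - [0,0,0]
    - [0,0,0]
    - [0,0,0]
    - [0,0,0]

```text
time_s: 22.05
ee_pos: [491.3, 345.0, 67.3]
orientation: [0.788, 3.04, 0.002]
force: [0.2, -0.9, 0.3]
opening: 32.0
finger_force: 0.0
```

Call:
jog_arm:
  claw: [1,1,1,1,1,1,1,1]
  dp:
    - [0,0,0]
    - [0,0,0]
    - [0,0,0.268]
    - [0,0,0.268]
    - [0,0,0.268]
    - [0,0,0.268]
    - [0,0,0.268]
    - [0,0,0.268]
  turn:
    - [0,0,0]
    - [0,0,0]
    - [0,0,0.1683]
    - [0,0,0.1683]
    - [0,0,0.1683]
    - [0,0,0.1683]
    - [0,0,0.1683]
    - [0,0,0.1683]

```text
time_s: 23.05
ee_pos: [490.5, 343.7, 65.8]
orientation: [2.167, 2.275, -0.002]
force: [-2.9, -3.3, 6.6]
opening: 27.1
finger_force: 60.2
```

Call:
jog_arm:
  claw: [1,1,1,1,1,1,1,1]
  dp:
    - [0,0,0.268]
    - [0,0,0.268]
    - [0,0,0.268]
    - [0,0,0.268]
    - [0,0,0.268]
    - [0,0,0.268]
    - [0,0,0.268]
    - [0,0,0.268]
  turn:
    - [0,0,0.1683]
    - [0,0,0.1683]
    - [0,0,0.1683]
    - [0,0,0.1683]
    - [0,0,0.1683]
    - [0,0,0.1683]
    - [0,0,0.1683]
    - [0,0,0.1683]

```text
time_s: 24.05
ee_pos: [489.6, 343.9, 63.6]
orientation: [3.112, 0.429, -0.005]
force: [-4.4, -2.3, 9.2]
opening: 26.9
finger_force: 60.4
```

Call:
jog_arm:
  claw: [1,-1,-1,-1,-1,-1,-1,-1]
  dp:
    - [0,0,0]
    - [0,0,0]
    - [0,0,0]
    - [0,0,-35]
    - [0,0,-35]
    - [0,0,-35]
    - [0,0,-18]
    - [0,0,0]
  turn:
    - [0,0,0]
    - [0,0,0]
    - [0,0,0]
    - [0,0,0]
    - [0,0,0]
    - [0,0,0]
    - [0,0,0]
    - [0,0,0]

```text
time_s: 25.05
ee_pos: [491.8, 345.2, 186.8]
orientation: [-3.109, -0.437, -0.005]
force: [-0.2, 0.7, -0.8]
opening: 85.2
finger_force: 0.0
```

```bash
python3 - <<'E'
from h import *
o=get_obs();print(o['ee_pos'],psi(),o['joints'].round(2))
for i in range(2):
    c=cap('wrist')
    print(knob(c,490,343.5,lo=80),refs(c,490,343.5))
E
```

```text
[491.78832851 345.19567062 186.84158971] 16.0 [-1.    0.64  0.59  1.65 -0.42  0.98 -1.56]
(np.float64(90.37), [array([492.1, 344.6]), array([28.2, 27.8]), np.float64(15.1)], 1925) {'block': (91.74, 10069), 'disc': (12.51, 5564), 'front': (11.87, 2120), 'back': (11.92, 5244), 'granite@knob': np.float64(-0.13)}
(np.float64(90.31), [array([492. , 344.5]), array([27.8, 27.9]), np.float64(16.0)], 1946) {'block': (91.76, 10140), 'disc': (12.51, 5607), 'front': (11.92, 2164), 'back': (11.94, 5302), 'granite@knob': np.float64(-0.13)}
```

Call:
jog_arm:
  claw: [-1,-1,-1,-1,-1,1,1,1]
  dp:
    - [0,0,35]
    - [0,0,35]
    - [0,0,35]
    - [0,0,18]
    - [0,0,0]
    - [0,0,0]
    - [0,0,0]
    - [0,0,0]
  turn:
    - [0,0,0]
    - [0,0,0]
    - [0,0,0]
    - [0,0,0]
    - [0,0,0]
    - [0,0,0]
    - [0,0,0]
    - [0,0,0]

```text
time_s: 26.15
ee_pos: [491.3, 345.0, 63.5]
orientation: [-3.11, -0.436, -0.002]
force: [-0.6, -1.4, -0.2]
opening: 32.3
finger_force: 0.0
```

Call:
jog_arm:
  claw: [1,1,1,1,1]
  dp:
    - [0,0,0]
    - [0,0,0]
    - [0,0,0.15]
    - [0,0,0]
    - [0,0,0]
  turn:
    - [0,0,0]
    - [0,0,0]
    - [0,0,0.1]
    - [0,0,0]
    - [0,0,0]

```text
time_s: 26.78
ee_pos: [491.4, 344.7, 63.5]
orientation: [-3.128, -0.28, -0.002]
force: [-0.6, -1.1, 6.1]
opening: 26.6
finger_force: 60.1
```

Call:
jog_arm:
  claw: [-1,-1,-1,-1,-1,-1,-1,-1]
  dp:
    - [0,0,0]
    - [0,0,0]
    - [0,0,0]
    - [0,0,-35]
    - [0,0,-35]
    - [0,0,-35]
    - [0,0,-35]
    - [0,0,0]
  turn:
    - [0,0,0]
    - [0,0,0]
    - [0,0,0]
    - [0,0,0]
    - [0,0,0]
    - [0,0,0]
    - [0,0,0]
    - [0,0,0]

```text
time_s: 27.78
ee_pos: [492.7, 345.2, 205.3]
orientation: [-3.126, -0.28, -0.009]
force: [0.0, -0.2, -0.2]
opening: 85.4
finger_force: 0.0
```

```bash
python3 - <<'E'
from h import *
o=get_obs();print(o['ee_pos'],psi(),o['joints'].round(2))
for i in range(2):
    c=cap('wrist')
    print(knob(c,490,343.5,lo=80),refs(c,490,343.5))
c=cap('top');P=cloud(c);z=P[...,2]
m=(np.hypot(P[...,0]-437,P[...,1]+150)<60)&(z>55)&(z<75)
F=c['frame'];q=P[m&(F[...,0].astype(int)-F[...,2]<150)];print('caddy',cv2.minEnclosingCircle(q[:,:2].astype(np.float32)))
# scoops: pts high above rack plane: x>600 & z>110
m=(P[...,0]>575)&(P[...,0]<700)&(P[...,1]<-60)&(P[...,1]>-300)&(z>100)
cv2.imwrite('pics/rack.png',cv2.resize(cv2.cvtColor(F,cv2.COLOR_RGB2BGR)[185:275,335:475],None,fx=5,fy=5,interpolation=cv2.INTER_CUBIC))
for v in range(196,250,6): print(v,[tuple(P[v,u].round(0).astype(int)) if not np.isnan(P[v,u]).any() else None for u in range(352,464,8)])
E
```

```text
[492.68379647 345.16096918 205.31989984] 10.2 [-1.03  0.63  0.64  1.62 -0.43  1.02 -1.65]
(np.float64(90.23), [array([492.1, 344.4]), array([27.8, 27.6]), np.float64(9.8)], 1677) {'block': (91.68, 10986), 'disc': (12.52, 5233), 'front': (11.9, 2026), 'back': (11.95, 4927), 'granite@knob': np.float64(-0.12)}
(np.float64(90.24), [array([491.7, 344.5]), array([28.5, 27.8]), np.float64(10.2)], 1725) {'block': (91.7, 10971), 'disc': (12.52, 5311), 'front': (11.91, 2036), 'back': (11.92, 5016), 'granite@knob': np.float64(-0.13)}
caddy ((440.0378723144531, -157.75808715820312), 27.932052612304688)
196 [(np.int64(652), np.int64(-89), np.int64(0)), (np.int64(651), np.int64(-105), np.int64(2)), (np.int64(651), np.int64(-121), np.int64(2)), (np.int64(652), np.int64(-138), np.int64(0)), (np.int64(652), np.int64(-154), np.int64(0)), (np.int64(651), np.int64(-171), np.int64(1)), (np.int64(652), np.int64(-187), np.int64(0)), (np.int64(651), np.int64(-203), np.int64(3)), (np.int64(652), np.int64(-220), np.int64(0)), (np.int64(651), np.int64(-236), np.int64(5)), (np.int64(652), np.int64(-253), np.int
[... 4762 characters left out ...]
nt64(565), np.int64(-299), np.int64(1))]
244 [(np.int64(547), np.int64(-84), np.int64(62)), (np.int64(547), np.int64(-99), np.int64(57)), (np.int64(548), np.int64(-115), np.int64(52)), (np.int64(547), np.int64(-130), np.int64(58)), (np.int64(547), np.int64(-145), np.int64(61)), (np.int64(547), np.int64(-160), np.int64(61)), (np.int64(547), np.int64(-176), np.int64(54)), (np.int64(547), np.int64(-191), np.int64(58)), (np.int64(547), np.int64(-206), np.int64(57)), (np.int64(547), np.int64(-222), np.int64(57)), (np.int64(547), np.int64(-238), np.int64(53)), (np.int64(547), np.int64(-253), np.int64(55)), (np.int64(547), np.int64(-268), np.int64(56)), (np.int64(552), np.int64(-298), np.int64(2))]
```

View pics/rack.png

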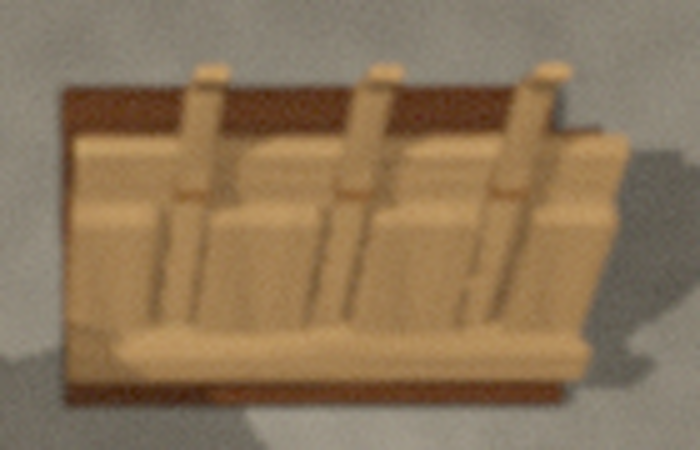

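The top crop shows three scoops with free shafts and tips at crop columns ~200, 365 and 530, above the ribs. Both feet now read at the contact height (90.2), with the board flat. Next I'll hover over the rack.

Call:
jog_arm:
  claw: [-1,-1,-1,-1]
  dp:
    - [0,0,-25]
    - [0,0,-25]
    - [0,0,-25]
    - [0,0,-25]
  turn:
    - [0,0,0.0445]
    - [0,0,0.0445]
    - [0,0,0.0445]
    - [0,0,0.0445]

```text
time_s: 28.42
ee_pos: [490.0, 344.5, 301.3]
orientation: [3.14, -0.001, -0.005]
force: [0.2, -0.4, 0.0]
opening: 85.6
finger_force: 0.0
```

Call:
jog_arm:
  claw: [-1,-1,-1,-1,-1,-1]
  dp:
    - [5.6,44,0]
    - [5.6,44,0]
    - [5.6,44,0]
    - [5.6,44,0]
    - [5.6,44,0]
    - [5.6,44,0]
  turn:
    - [0,0,0]
    - [0,0,0]
    - [0,0,0]
    - [0,0,0]
    - [0,0,0]
    - [0,0,0]

```text
time_s: 29.18
ee_pos: [523.9, 79.5, 300.9]
orientation: [3.141, 0.001, -0.004]
force: [1.2, 0.5, 0.1]
opening: 85.3
finger_force: 0.0
```

Call:
jog_arm:
  claw: [-1,-1,-1,-1,-1,-1]
  dp:
    - [5.6,44,0]
    - [5.6,44,0]
    - [5.6,44,0]
    - [5.6,44,0]
    - [5.6,44,0]
    - [5.6,44,0]
  turn:
    - [0,0,0]
    - [0,0,0]
    - [0,0,0]
    - [0,0,0]
    - [0,0,0]
    - [0,0,0]

```text
time_s: 29.92
ee_pos: [558.0, -184.1, 300.6]
orientation: [-3.14, -0.001, 0.005]
force: [0.3, 0.2, 0.0]
opening: 85.3
finger_force: 0.0
```

```bash
python3 - <<'E'
from h import *
o=get_obs();print(o['ee_pos'],psi(),o['joints'].round(2))
for n in('wrist','top'):
    c=cap(n,'rk'+n);P=cloud(c);z=P[...,2]
    m=(P[...,0]>590)&(P[...,0]<700)&(P[...,1]<-70)&(P[...,1]>-290)&(z>124)
    k,lab,st,cen=cv2.connectedComponentsWithStats(m.astype(np.uint8))
    for i in range(1,k):
        if st[i,4]>25:
            q=P[lab==i];print(n,st[i,4])
            for a in range(124,185,8):
                s=q[(q[:,2]>=a)&(q[:,2]<a+8)]
                if len(s)>2: print('  ',a+4,s[:,0].mean().round(1),((s[:,1].min()+s[:,1].max())/2).round(1),np.ptp(s[:,1]).round(1),len(s))
E
```

```text
[ 558.04222165 -184.09008428  300.55485066] 0.1 [-0.16  0.54  0.75  1.52 -0.38  1.24 -0.93]
wrist 617
   128 593.0 -118.8 11.5 77
   136 597.5 -118.7 11.7 93
   144 602.1 -118.8 11.7 99
   152 608.2 -118.7 11.6 120
   160 612.7 -120.5 7.7 28
   168 612.9 -119.6 9.7 34
   176 612.3 -118.6 11.7 125
   184 612.3 -118.5 9.5 41
wrist 494
   128 592.5 -177.5 11.5 70
   136 597.0 -177.3 11.8 73
   144 601.7 -177.5 11.5 87
   152 607.9 -177.4 11.7 78
   160 613.9 -177.6 10.0 14
   168 614.1 -177.4 10.4 19
   176 612.6 -177.0 11.4 110
   184 612.0 -177.7 10.0 43
wrist 573
   128 593.0 -233.2 11.1 70
   136 597.6 -233.2 11.2 87
   144 602.3 -233.4 11.6 95
   152 608.2 -233.2 11.4 103
   160 613.1 -232.5 9.6 26
   168 613.3 -232.4 9.7 26
   176 612.8 -233.7 12.2 123
   184 612.0 -233.9 10.1 43
top 476
top 130
   128 591.4 -118.7 10.7 10
   136 595.3 -118.2 11.2 25
   144 599.9 -118.5 12.1 24
   152 604.3 -118.2 10.6 24
   160 607.3 -118.2 11.7 13
   168 608.0 -117.5 9.2 7
   176 609.9 -118.2 11.3 21
   184 609.9 -117.6 5.1 6
```

View pics/rkwrist.png

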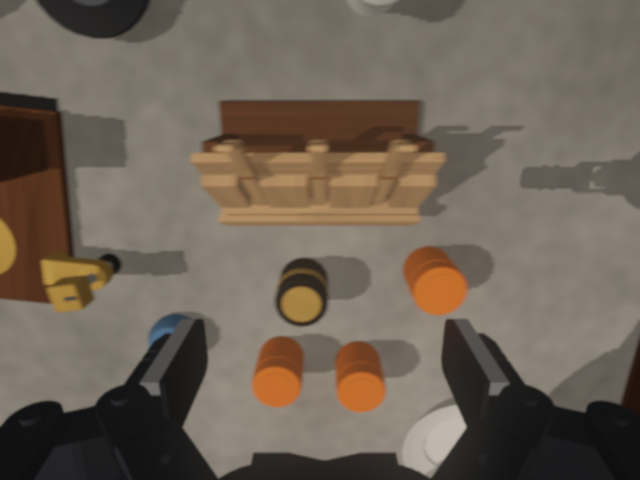

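Wrist view: the three scoops are at columns 235, 318 and 395 (row ~165), with the black caddy at (302,290) in front. Per depth they sit at y = −118.6, −177.5 and −233.3, and the rack yaw is 0. Tilting to match the shaft of the first.

Call:
jog_arm:
  claw: [0.15,0.15,0.15,0.15,0.15,0.15,0.15]
  dp:
    - [20.7,-16.4,0]
    - [20.7,-16.4,0]
    - [20.7,-16.4,0]
    - [20.7,-16.4,0]
    - [0,0,0]
    - [0,0,0]
    - [0,0,0]
  turn:
    - [0,0,0]
    - [0,0,0]
    - [0,0,0]
    - [0,-0.131,0]
    - [0,-0.131,0]
    - [0,-0.131,0]
    - [0,-0.131,0]

```text
time_s: 30.9
ee_pos: [637.8, -115.0, 292.0]
orientation: [3.048, 0.005, -0.762]
force: [0.3, -0.1, -1.8]
opening: 36.3
finger_force: 0.0
```

```bash
python3 - <<'E'
from h import *
o=get_obs();print(o['ee_pos'],pose()[1].round(3).tolist(),o['joints'].round(2),o['opening'])
print(todp((641,-118.6,202.8)))
E
```

```text
[ 637.79073934 -115.0031809   292.03915317] [[0.882, 0.003, -0.471], [0.003, -1.0, -0.001], [-0.471, -0.001, -0.882]] [-0.03  0.89  0.42  0.84 -0.18  1.93 -1.26] 36.29039075868933
[44.8  3.7 77.2]
```

Call:
jog_arm:
  claw: [0.15,0.15,0.15,0.15]
  dp:
    - [14,1.2,25.7]
    - [14,1.2,25.7]
    - [14,1.2,25.7]
    - [0,0,0]
  turn:
    - [0,0,0]
    - [0,0,0]
    - [0,0,0]
    - [0,0,0]

```text
time_s: 31.4
ee_pos: [637.6, -116.9, 204.2]
orientation: [-3.042, -0.009, 0.76]
force: [0.3, 0.1, 0.2]
opening: 36.2
finger_force: 0.0
```

```bash
python3 - <<'E'
from h import *
o=get_obs();print(o['ee_pos'],pose()[1].round(3).tolist(),o['joints'].round(2),o['opening'])
print(todp((596,-118.6,124.8)))
c=cap('wrist','s1');P=cloud(c);z=P[...,2]
m=(P[...,0]>585)&(P[...,0]<640)&(abs(P[...,1]+118.6)<25)&(z>124)&(z<195);q=P[m]
for a in range(124,190,6):
    s=q[(q[:,2]>=a)&(q[:,2]<a+6)]
    if len(s)>8: print(a+3,s[:,0].mean().round(1),np.percentile(s[:,1],[1,99]).round(1),len(s))
E
```

```text
[ 637.59950497 -116.9424755   204.24164111] [[0.882, 0.004, -0.47], [0.007, -1.0, 0.004], [-0.47, -0.007, -0.882]] [-0.03  0.94  0.41  0.98 -0.2   1.74 -1.25] 36.18544370754223
[ 0.6  2.1 89.7]
127 600.3 [-123.9 -112.5] 68
133 603.7 [-124.2 -112.6] 76
139 607.5 [-123.9 -112.8] 87
145 610.9 [-123.8 -112.3] 87
151 614.0 [-124.1 -112.5] 172
157 613.7 [-124.  -112.6] 203
163 613.9 [-123.9 -112.7] 204
169 613.9 [-123.8 -112.3] 242
175 614.1 [-124.1 -112.4] 252
181 613.1 [-123.7 -112.5] 172
```

View pics/s1.png

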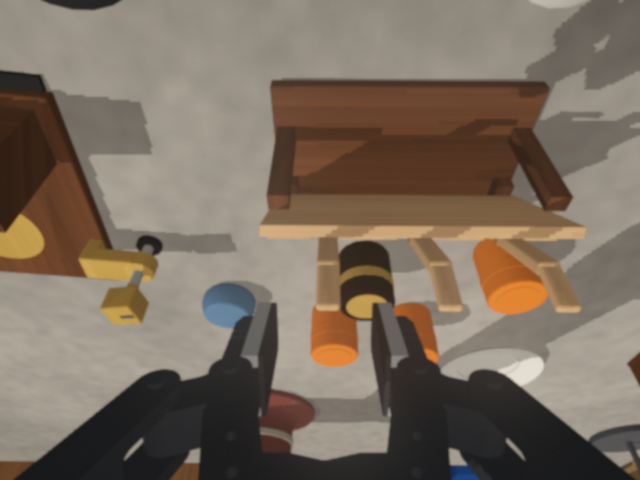

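Here the fingers straddle the first scoop (column ~328, rows 240–305), and the measured centre line matches the tool axis. Descending along it and gripping.

Call:
jog_arm:
  claw: [0.15,0.15,0.15,0.15,0.15]
  dp:
    - [0.5,1.3,18]
    - [0,0,20]
    - [0,0,25]
    - [0,0,25]
    - [0,0,0]
  turn:
    - [0,0,0]
    - [0,0,0]
    - [0,0,0]
    - [0,0,0]
    - [0,0,0]

```text
time_s: 32.08
ee_pos: [598.3, -119.0, 129.9]
orientation: [-3.046, -0.008, 0.751]
force: [0.1, 0.3, 0.3]
opening: 36.2
finger_force: 0.0
```

Call:
jog_arm:
  claw: [1,1,1,1,1]
  dp:
    - [0,0,0]
    - [0,0,0]
    - [0,0,0]
    - [0,0,0]
    - [0,0,0]
  turn:
    - [0,0,0]
    - [0,0,0]
    - [0,0,0]
    - [0,0,0]
    - [0,0,0]

```text
time_s: 32.7
ee_pos: [600.5, -119.5, 131.5]
orientation: [-3.05, -0.008, 0.742]
force: [2.7, -0.1, 6.4]
opening: 11.1
finger_force: 58.8
```

```bash
python3 - <<'E'
from h import *
o=get_obs();print({k:np.round(v,2) for k,v in o.items()});print(pose()[1].round(3).tolist())
E
```

```text
{'time_s': np.float64(32.7), 'joints': array([-0.05,  0.93,  0.41,  1.22, -0.2 ,  1.51, -1.23]), 'joint_vel': array([ 0.,  0., -0., -0.,  0.,  0., -0.]), 'joint_torque': array([ 7.100e-01, -5.132e+01,  6.070e+00, -1.217e+01,  7.200e-01,
        1.090e+00,  1.000e-02]), 'ee_pos': array([ 600.54, -119.55,  131.49]), 'orientation': array([-3.05, -0.01,  0.74]), 'force': array([ 2.75, -0.13,  6.37]), 'ft_torque': array([ 0.21, -0.32, -0.08]), 'finger_force': np.float64(58.77), 'opening': np.float64(11.09)}
[[0.888, 0.005, -0.459], [0.006, -1.0, 0.002], [-0.459, -0.004, -0.888]]
```

Call:
jog_arm:
  claw: [1,1,1,1,1,1]
  dp:
    - [0,0,-10]
    - [0,0,-15]
    - [0,0,-20]
    - [0,0,-20]
    - [0,0,-20]
    - [0,0,-20]
  turn:
    - [0,0,0]
    - [0,0,0]
    - [0,0,0]
    - [0,0,0]
    - [0,0,0]
    - [0,0,0]

```text
time_s: 33.45
ee_pos: [647.8, -120.1, 223.4]
orientation: [-3.048, -0.007, 0.749]
force: [-0.1, 0.6, -0.3]
opening: 11.0
finger_force: 58.4
```

Call:
jog_arm:
  claw: [1,1,1,1,1,1]
  dp:
    - [0,0,-10]
    - [0,0,-10]
    - [0,0,-10]
    - [0,0,0]
    - [0,0,0]
    - [0,0,0]
  turn:
    - [0,0.131,0]
    - [0,0.131,0]
    - [0,0.131,0]
    - [0,0.131,0]
    - [0,0,0]
    - [0,0,0]

```text
time_s: 34.2
ee_pos: [658.8, -119.6, 251.0]
orientation: [-3.136, -0.007, -0.066]
force: [1.3, -0.2, -0.2]
opening: 10.8
finger_force: 58.4
```

```bash
python3 - <<'E'
from h import *
o=get_obs();print({k:np.round(v,2) for k,v in o.items() if k in('ee_pos','joints','opening','finger_force')});print(pose()[1].round(3).tolist())
c=cap('wrist','h1');c=cap('scene','h1s')
import cv2
a=cv2.imread('pics/h1.png')
b=cv2.imread('pics/h1s.png')[100:420,80:480]
cv2.imwrite('pics/h1c.png',np.hstack([cv2.resize(a,(427,320)),cv2.resize(b,(373,320))]))
E
```

```text
{'joints': array([-0.07,  0.64,  0.41,  1.38, -0.28,  1.14, -1.19]), 'ee_pos': array([ 658.77, -119.6 ,  251.  ]), 'finger_force': np.float64(58.43), 'opening': np.float64(10.81)}
[[0.999, 0.005, 0.042], [0.005, -1.0, 0.005], [0.042, -0.004, -0.999]]
```

View pics/h1c.png

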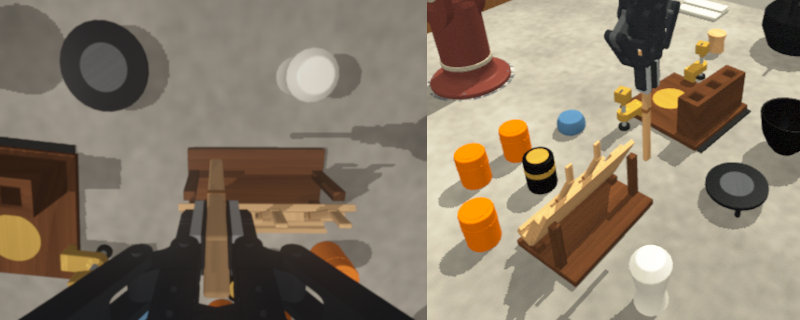

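The scoop is held hanging vertically between the fingers. I'll measure its axis and the slots.

```bash
cat >> h.py <<'E'
def held(n,lo=20,hi=115):
    """held scoop: slices below TCP; returns world centre offset from TCP vs depth"""
    c=cap(n);P=cloud(c);p,_=pose();d=p[2]-P[...,2]
    m=(np.hypot(P[...,0]-p[0],P[...,1]-p[1])<40)&(d>-5)&(d<150);q=P[m]-p
    for a in range(-5,150,15):
        s=q[(-q[:,2]>=a)&(-q[:,2]<a+15)]
        if len(s)>5: print(n,a+7,'x',np.percentile(s[:,0],[3,97]).round(1),'y',np.percentile(s[:,1],[3,97]).round(1),len(s))
    print(n,'lowest',np.percentile(q[:,2],1).round(1))
def slots(c):
    P=cloud(c);z=P[...,2];m=(abs(P[...,0]-604)<45)&(abs(P[...,1]-191)<110)&(z>85)&(z<98)
    q=P[m][:,:2].astype(np.float32);r=cv2.minAreaRect(q);return [np.round(v,1) for v in r],len(q)
E
python3 - <<'E'
from h import *
for n in('wrist','scene','top'): held(n)
c=cap('wrist');print(slots(c))
for n in('wrist','top','scene'):
    c=cap(n)
    for x in pinpoint(n,'slot1')[:4]: print(n,round(x['p'],2),w(c,*x['uv'],z=92).round(1))
E
```

```text
wrist 2 x [ 1.6 12.4] y [-7.6  7.1] 562
wrist 17 x [1.1 2.9] y [-5.   6.1] 399
wrist 32 x [1.  3.1] y [-5.2  6.7] 329
wrist 47 x [0.8 2.7] y [-4.8  6.2] 257
wrist 62 x [0.7 2.6] y [-4.8  6.3] 208
wrist 77 x [0.6 2.5] y [-4.7  6.5] 176
wrist 92 x [1.  2.4] y [-4.5  6.4] 141
wrist 107 x [0.5 2.4] y [-4.7  6.7] 122
wrist lowest -112.1
scene 2 x [-8.2  9.4] y [-11.4   7.3] 71
scene 17 x [-5.7  0.9] y [-5.4  5.7] 91
scene 32 x [-7.6  0.9] y [-5.   6.4] 90
scene 47 x [-7.1  0.6] y [-4.8  5.3] 81
scene 62 x [-7.6  0.5] y [-4.9  5.2] 83
scene 77 x [-5.7  0.8] y [-4.8  5.2] 72
scene 92 x [-6.3  0.7] y [-4.4  5.5] 66
scene 107 x [-6.5  0.3] y [-4.6  4.8] 61
scene lowest -111.9Traceback (most recent call last):
  File "<stdin>", line 2, in <module>
  File "h.py", line 53, in held
    print(n,'lowest',np.percentile(q[:,2],1).round(1))
                     ~~~~~~~~~~~~~^^^^^^^^^^
    return _quantile_unchecked(
        a, q, axis, out, overwrite_input, method, keepdims, weights)
    return _ureduce(a,
                    func=_quantile_ureduce_func,
    ...<5 lines>...
                    overwrite_input=overwrite_input,
                    method=method)
    r = func(a, **kwargs)
    result = _quantile(arr,
                       quantiles=q,
    ...<2 lines>...
                       out=out,
                       weights=wgt)
    slices_having_nans = np.isnan(arr[-1, ...])
                                  ~~~^^^^^^^^^
IndexError: index -1 is out of bounds for axis 0 with size 0
```

```bash
python3 - <<'E'
from h import *
for n in('wrist','top','scene'):
    c=cap(n);
    try: print(n,slots(c))
    except Exception as e: print(n,e)
    for x in pinpoint(n,'slot1')[:4]: print(n,round(x['p'],2),w(c,*x['uv'],z=92).round(1))
E
```

```text
wrist ([array([597.6, 123.5]), array([41.8, 51.3]), np.float64(83.4)], 2521)
wrist 0.56 [597.1 134.1  92. ]
top ([array([603.6, 190.6]), array([175.9,  50.8]), np.float64(83.5)], 2126)
top 0.91 [598.8 135.1  92. ]
top 0.87 [605.8 194.6  92. ]
top 0.69 [612.8 250.1  92. ]
scene ([array([603.7, 192. ]), array([178.6,  53. ]), np.float64(83.3)], 1340)
scene 0.93 [599.9 132.3  92. ]
scene 0.76 [611.9 256.7  92. ]
scene 0.72 [606.6 206.3  92. ]
```

Call:
jog_arm:
  claw: [1,1,1,1,1]
  dp:
    - [-5.1,-41.1,0]
    - [-5.1,-41.1,0]
    - [-5.1,-41.1,0]
    - [-5.1,-41.1,0]
    - [-5.1,-41.1,0]
  turn:
    - [0,0,0]
    - [0,0,0]
    - [0,0,0]
    - [0,0,0]
    - [0,0,0]

```text
time_s: 35.38
ee_pos: [631.4, 86.8, 251.0]
orientation: [-3.136, -0.006, -0.068]
force: [0.4, 0.5, -0.8]
opening: 10.7
finger_force: 58.5
```

Call:
jog_arm:
  claw: [1,1,1,1,1,1]
  dp:
    - [-5.1,-41.1,0]
    - [-5.1,-41.1,0]
    - [-5.1,-41.1,0]
    - [-5.1,-41.1,0]
    - [0,0,0]
    - [0,0,0]
  turn:
    - [0,0,0]
    - [0,0,0]
    - [0,0,0]
    - [0,0,0]
    - [0,0,0.112]
    - [0,0,0]

```text
time_s: 36.12
ee_pos: [610.4, 250.2, 250.5]
orientation: [-3.13, 0.166, -0.067]
force: [0.5, -0.1, 0.2]
opening: 11.0
finger_force: 58.5
```

```bash
python3 - <<'E'
from h import *
o=get_obs();print(o['ee_pos'].round(1),psi(),o['joints'].round(2));print(pose()[1].round(3).tolist())
held('wrist')
c=cap('wrist','a1')
try: print(slots(c))
except Exception as e: print(e)
for x in pinpoint('wrist','slot1')[:4]: print(round(x['p'],2),x['uv'],w(c,*x['uv'],z=92).round(1))
print(todp((613,250.3,251)))
E
```

```text
[610.4 250.2 250.5] -6.1 [-0.68  0.63  0.45  1.41 -0.28  1.12 -1.87]
[[0.993, -0.106, 0.043], [-0.106, -0.994, 0.004], [0.042, -0.008, -0.999]]
wrist 2 x [ 1.  12.7] y [-8.2  7.7] 569
wrist 17 x [0.5 2.7] y [-3.9  7. ] 397
wrist 32 x [-0.  3.] y [-4.4  7.6] 355
wrist 47 x [0.3 2.5] y [-3.7  7.3] 254
wrist 62 x [0.2 2.5] y [-3.7  7.5] 212
wrist 77 x [0.  2.4] y [-3.5  7.7] 173
wrist 92 x [0.4 2.4] y [-3.2  7.6] 144
wrist 107 x [0.1 2.3] y [-3.2  8. ] 122
wrist lowest -112.0
([array([605.1, 190.7]), array([175.3,  50.8]), np.float64(83.7)], 12102)
0.96 [482.4, 225.9] [597.4 131.7  92. ]
0.94 [320.2, 222.7] [612.8 254.   92. ]
0.62 [246.4, 319.5] [538.1 322.8  92. ]
0.56 [405.3, 225.9] [603.5 189.9  92. ]
[ 1.9 -1.9 -0.1]
```

View pics/a1.png

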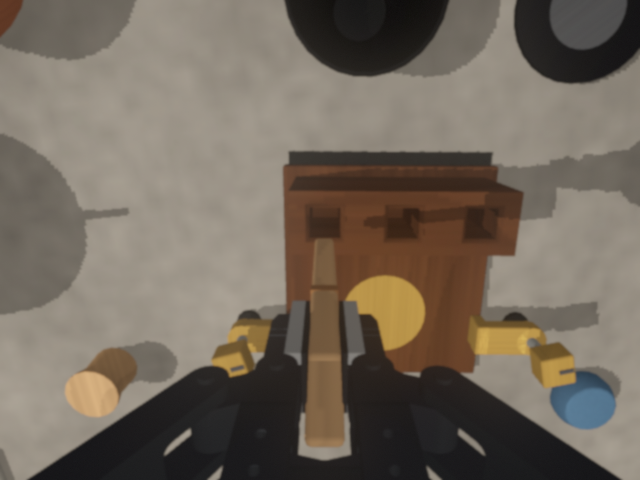

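The scoop end is right over the left slot (320,222), about 4 mm short in x. Correcting that and inserting.

Call:
jog_arm:
  claw: [1,1,1,1,1,1]
  dp:
    - [4.3,0.6,0]
    - [-0.6,0,15]
    - [-0.6,0,15]
    - [-0.6,0,15]
    - [-0.6,0,15]
    - [0,0,0]
  turn:
    - [0,0,0]
    - [0,0,0]
    - [0,0,0]
    - [0,0,0]
    - [0,0,0]
    - [0,0,0]

```text
time_s: 37.02
ee_pos: [613.8, 249.2, 188.6]
orientation: [-3.131, 0.169, -0.061]
force: [0.0, -0.7, -0.2]
opening: 10.9
finger_force: 58.5
```

```bash
python3 - <<'E'
from h import *
o=get_obs();print(o['ee_pos'].round(1),psi(),o['force'])
c=cap('wrist','a2');held('wrist')
print(slots(c))
E
```

```text
[613.8 249.2 188.6] -6.2 [ 0.04227086 -0.71386948 -0.24203615]
wrist 2 x [ 0.6 12.7] y [-10.3   8.5] 623
wrist 17 x [0.1 2.4] y [-5.  6.] 399
wrist 32 x [-0.5  2.7] y [-5.3  6.7] 351
wrist 47 x [-0.1  2.2] y [-4.6  6.2] 256
wrist 62 x [-0.1  2.1] y [-4.7  6.4] 214
wrist 77 x [0. 2.] y [-4.4  6.8] 170
wrist 92 x [-26.8  20.9] y [-36.7  27.3] 5593
wrist 107 x [-20.2  23.7] y [-33.8  23.5] 1528
wrist 122 x [-16.4  24.2] y [-33.3  23.2] 619
wrist 137 x [-16.5  24.2] y [-33.3  23.1] 494
wrist 152 x [-16.6  24.1] y [-33.4  23.1] 127
wrist lowest -145.9
([array([605.2, 190.7]), array([175.5,  51. ]), np.float64(83.6)], 18263)
```

View pics/a2.png

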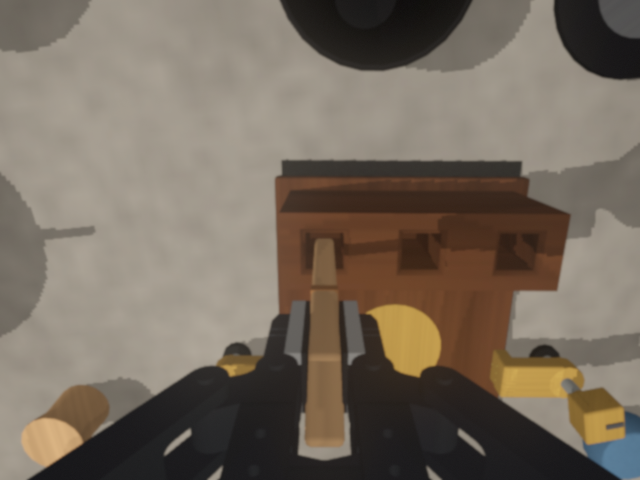

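The scoop end is inside the left slot's mouth (325,250), so I'll lower it fully and release.

Call:
jog_arm:
  claw: [1,1,1,1,1,1]
  dp:
    - [-0.6,0,14]
    - [-0.6,0,14]
    - [-0.6,0,14]
    - [-0.4,0,8]
    - [-0.2,0,4]
    - [0,0,0]
  turn:
    - [0,0,0]
    - [0,0,0]
    - [0,0,0]
    - [0,0,0]
    - [0,0,0]
    - [0,0,0]

```text
time_s: 37.88
ee_pos: [615.3, 249.8, 137.0]
orientation: [-3.129, 0.17, -0.068]
force: [0.1, -0.6, -0.3]
opening: 10.9
finger_force: 58.5
```

Call:
jog_arm:
  claw: [0.1,0.1,0.1,0.1,0.1,0.1,0.1,0.1]
  dp:
    - [0,0,0]
    - [0,0,0]
    - [0,0,0]
    - [0,0,-30]
    - [0,0,-40]
    - [0,0,-40]
    - [0,0,-40]
    - [0,0,-20]
  turn:
    - [0,0,0]
    - [0,0,0]
    - [0,0,0]
    - [0,0,0]
    - [0,0,0]
    - [0,0,0]
    - [0,0,0]
    - [0,0,0]

```text
time_s: 38.88
ee_pos: [608.4, 249.0, 309.6]
orientation: [-3.128, 0.17, -0.073]
force: [0.4, -0.3, -1.2]
opening: 38.4
finger_force: 0.0
```

```bash
cat >> h.py <<'E'
def standing(n):
    c=cap(n);P=cloud(c);z=P[...,2]
    for nm,(x,y) in dict(A=(611,251),B=(604.5,191),C=(598,131.5)).items():
        m=(np.hypot(P[...,0]-x,P[...,1]-y)<25)&(z>100)&(z<215);q=P[m]
        if len(q)<15: print(n,nm,'none');continue
        for a in (105,130,155,180):
            s=q[abs(q[:,2]-a)<8]
            if len(s)>3: print(n,nm,a,s.mean(0).round(1),len(s))
        print('  top',q[:,2].max().round(1))
def caddy(n='top'):
    c=cap(n);P=cloud(c);z=P[...,2];F=c['frame'].astype(int)
    m=(z>58)&(z<70)&(P[...,0]<520)&(P[...,0]>300)&(P[...,1]<60)&(P[...,1]>-350)
    k,lab,st,_=cv2.connectedComponentsWithStats(m.astype(np.uint8))
    for i in range(1,k):
        if st[i,4]>80:
            q=P[lab==i];print(n,'cyl',[np.round(v,1) for v in cv2.minEnclosingCircle(q[:,:2].astype(np.float32))],F[lab==i].mean(0).round(0))
E
python3 - <<'E'
from h import *
o=get_obs();print(o['ee_pos'].round(1),psi(),o['force'],o['joints'].round(2))
standing('wrist');standing('scene');caddy()
c=cap('wrist');print(refs(c,490,343));
M=pose()[1];print(M.round(3).tolist(),todp((640,-177.5,293)))
E
```

```text
[608.4 249.  309.6] -6.2 [ 0.44820452 -0.31823259 -1.20397366] [-0.68  0.58  0.47  1.33 -0.26  1.24 -1.89]
wrist A 105 [616.3 250.3 107.1] 60
wrist A 130 [617.  251.5 130.2] 66
wrist A 155 [616.1 251.5 157.7] 132
wrist A 180 [604.9 252.9 179.3] 312
  top 185.1
wrist B none
wrist C none
scene A 105 [612.8 249.2 106.9] 34
scene A 130 [612.7 249.  130.4] 45
scene A 155 [612.6 248.7 155.4] 47
scene A 180 [603.4 250.7 180. ] 45
  top 186.8
scene B none
scene C none
top cyl [array([ 454.4, -299.6]), np.float64(28.3)] [163.  84.   5.]
top cyl [array([ 440.1, -157.9]), np.float64(28.0)] [124.  99.  43.]
top cyl [array([ 336.3, -128.4]), np.float64(27.9)] [208. 120.   7.]
top cyl [array([ 329.4, -223. ]), np.float64(27.9)] [207. 117.   6.]
{'block': (91.7, 7173), 'disc': (12.44, 2495), 'front': (11.86, 789), 'back': (11.87, 1128), 'granite@knob': np.float64(-0.17)}
[[0.993, -0.108, 0.042], [-0.108, -0.994, 0.005], [0.041, -0.009, -0.999]] [ 78.1 420.6  12.4]
```

Call:
jog_arm:
  claw: [0.15,0.15,0.15,0.15,0.15]
  dp:
    - [7.2,42.1,7.4]
    - [7.2,42.1,7.4]
    - [7.2,42.1,7.4]
    - [7.2,42.1,7.4]
    - [7.2,42.1,7.4]
  turn:
    - [0,0,0]
    - [0,0,0]
    - [0,0,0]
    - [0,0,0]
    - [0,0,0]

```text
time_s: 39.7
ee_pos: [621.3, 34.9, 266.9]
orientation: [-3.13, 0.169, -0.061]
force: [0.9, 0.2, -0.3]
opening: 36.5
finger_force: 0.0
```

Call:
jog_arm:
  claw: [0.15,0.15,0.15,0.15,0.15,0.15]
  dp:
    - [7.2,42.1,7.4]
    - [7.2,42.1,7.4]
    - [7.2,42.1,7.4]
    - [7.2,42.1,7.4]
    - [7.2,42.1,7.4]
    - [0,0,0]
  turn:
    - [0,0,0]
    - [0,0,0]
    - [0,0,0]
    - [0,0,0]
    - [0,0,0]
    - [0,0,-0.108]

```text
time_s: 40.45
ee_pos: [634.2, -182.6, 228.7]
orientation: [-3.14, 0.009, -0.058]
force: [0.5, -0.0, 0.9]
opening: 36.5
finger_force: 0.0
```

Call:
jog_arm:
  claw: [0.15,0.15,0.15,0.15,0.15,0.15]
  dp:
    - [0,0,0]
    - [0,0,0]
    - [0,0,0]
    - [0,0,0]
    - [0,0,0]
    - [0,0,0]
  turn:
    - [0,-0.141,0]
    - [0,-0.141,0]
    - [0,-0.141,0]
    - [0,-0.141,0]
    - [0,0,0]
    - [0,0,0]

```text
time_s: 41.2
ee_pos: [636.3, -177.3, 231.3]
orientation: [-3.031, -0.0, 0.809]
force: [-0.2, 0.1, 0.4]
opening: 36.4
finger_force: 0.0
```

```bash
cat >> h.py <<'E'
def rackscoop(y0):
    c=cap('wrist');P=cloud(c);z=P[...,2]
    m=(P[...,0]>585)&(P[...,0]<640)&(abs(P[...,1]-y0)<20)&(z>124)&(z<195);q=P[m]
    for a in range(124,155,6):
        s=q[(q[:,2]>=a)&(q[:,2]<a+6)]
        if len(s)>8: print(a+3,s[:,0].mean().round(1),np.percentile(s[:,1],[1,99]).round(1),len(s))
E
python3 - <<'E'
from h import *
o=get_obs();print(o['ee_pos'].round(1),o['joints'].round(2),o['opening']);M=pose()[1];print(M.round(3).tolist())
rackscoop(-177.4)
g=np.array([596.3,-177.4,126.5]);print(todp(g-90*M[:,2]),M[:,2])
E
```

```text
[ 636.3 -177.3  231.3] [ 0.05  0.97  0.44  0.86 -0.17  1.86 -1.18] 36.41526018931435
[[0.867, -0.001, -0.498], [0.001, -1.0, 0.004], [-0.498, -0.004, -0.867]]
127 600.5 [-183.2 -171.9] 54
133 604.0 [-183.1 -171.4] 54
139 607.5 [-182.9 -171.6] 61
145 611.1 [-182.8 -172.1] 60
151 614.0 [-183.2 -171.4] 128
157 613.8 [-183.2 -171.4] 174
[18.1  0.5 22. ] [-0.49804384  0.00435607 -0.86714091]
```

Call:
jog_arm:
  claw: [0.15,0.15,0.15,0.15,0.15,0.15,0.15,0.15]
  dp:
    - [9,0.3,11]
    - [9,0.3,11]
    - [0,0,0]
    - [0,0,20]
    - [0,0,20]
    - [0,0,25]
    - [0,0,24]
    - [0,0,0]
  turn:
    - [0,0,0]
    - [0,0,0]
    - [0,0,0]
    - [0,0,0]
    - [0,0,0]
    - [0,0,0]
    - [0,0,0]
    - [0,0,0]

```text
time_s: 42.25
ee_pos: [595.9, -176.6, 125.6]
orientation: [-3.028, -0.001, 0.814]
force: [0.3, -0.1, 0.7]
opening: 36.1
finger_force: 0.0
```

Call:
jog_arm:
  claw: [1,1,1,1,1]
  dp:
    - [0,0,0]
    - [0,0,0]
    - [0,0,0]
    - [0,0,0]
    - [0,0,0]
  turn:
    - [0,0,0]
    - [0,0,0]
    - [0,0,0]
    - [0,0,0]
    - [0,0,0]

```text
time_s: 42.88
ee_pos: [598.4, -177.5, 127.7]
orientation: [-3.034, -0.002, 0.804]
force: [2.6, -1.7, 6.3]
opening: 10.4
finger_force: 58.9
```

Call:
jog_arm:
  claw: [1,1,1,1,1,1]
  dp:
    - [0,0,-10]
    - [0,0,-15]
    - [0,0,-20]
    - [0,0,-20]
    - [0,0,-20]
    - [0,0,-20]
  turn:
    - [0,0,0]
    - [0,0,0]
    - [0,0,0]
    - [0,0,0]
    - [0,0,0]
    - [0,0,0]

```text
time_s: 43.62
ee_pos: [649.4, -177.2, 217.7]
orientation: [-3.03, -0.001, 0.811]
force: [1.0, -0.6, -1.3]
opening: 11.1
finger_force: 58.3
```

Call:
jog_arm:
  claw: [1,1,1,1,1,1]
  dp:
    - [0,0,-10]
    - [0,0,-10]
    - [0,0,-10]
    - [0,0,0]
    - [0,0,0]
    - [0,0,0]
  turn:
    - [0,0.131,0]
    - [0,0.131,0]
    - [0,0.131,0]
    - [0,0.131,0]
    - [0,0,0]
    - [0,0,0]

```text
time_s: 44.38
ee_pos: [661.7, -177.0, 244.9]
orientation: [-3.136, -0.002, -0.002]
force: [0.3, 0.7, 0.7]
opening: 11.0
finger_force: 58.4
```

```bash
python3 - <<'E'
from h import *
o=get_obs();print(o['ee_pos'].round(1),o['joints'].round(2),o['opening']);M=pose()[1];print(M.round(3).tolist())
held('wrist')
print(todp((607,190,252)))
E
```

```text
[ 661.7 -177.   244.9] [ 0.02  0.69  0.41  1.3  -0.28  1.21 -1.12] 10.976496970466222
[[1.0, 0.001, 0.001], [0.001, -1.0, 0.005], [0.001, -0.005, -1.0]]
wrist 2 x [ 1.2 12.1] y [-7.2  8.3] 614
wrist 17 x [0.3 2.4] y [-5.4  6. ] 464
wrist 32 x [0.9 2.6] y [-5.3  6. ] 331
wrist 47 x [0.3 2.2] y [-5.2  6. ] 281
wrist 62 x [0.3 2.2] y [-5.   6.1] 224
wrist 77 x [0.1 2.1] y [-5.1  6. ] 189
wrist 92 x [0.2 1.9] y [-5.   6.3] 157
wrist 107 x [-0.2  2. ] y [-5.3  6. ] 93
wrist lowest -107.4
[ -54.6 -367.    -5.7]
```

Call:
jog_arm:
  claw: [1,1,1,1,1]
  dp:
    - [-5.8,-40.8,0]
    - [-5.8,-40.8,0]
    - [-5.8,-40.8,0]
    - [-5.8,-40.8,0]
    - [-5.8,-40.8,0]
  turn:
    - [0,0,0]
    - [0,0,0]
    - [0,0,0]
    - [0,0,0]
    - [0,0,0]

```text
time_s: 45.05
ee_pos: [633.0, 28.5, 245.3]
orientation: [-3.138, -0.002, -0.003]
force: [0.2, 1.0, -0.2]
opening: 11.2
finger_force: 58.5
```

Call:
jog_arm:
  claw: [1,1,1,1,1,1]
  dp:
    - [-5.8,-40.8,0]
    - [-5.8,-40.8,0]
    - [-5.8,-40.8,0]
    - [-5.8,-40.8,0]
    - [0,0,0]
    - [0,0,0]
  turn:
    - [0,0,0]
    - [0,0,0]
    - [0,0,0]
    - [0,0,0]
    - [0,0,0.112]
    - [0,0,0]

```text
time_s: 45.8
ee_pos: [609.5, 190.9, 245.8]
orientation: [-3.134, 0.171, -0.003]
force: [-0.2, -1.1, -1.1]
opening: 11.1
finger_force: 58.5
```

```bash
python3 - <<'E'
from h import *
o=get_obs();print(o['ee_pos'].round(1),psi(),o['joints'].round(2));print(pose()[1].round(3).tolist())
held('wrist')
c=cap('wrist')
try: print(slots(c))
except Exception as e: print(e)
for x in pinpoint('wrist','slot1')[:4]: print(round(x['p'],2),x['uv'],w(c,*x['uv'],z=92).round(1))
E
```

```text
[609.5 190.9 245.8] -6.2 [-0.59  0.62  0.45  1.45 -0.28  1.14 -1.77]
[[0.994, -0.109, 0.002], [-0.109, -0.994, 0.003], [0.002, -0.003, -1.0]]
wrist 2 x [ 1.2 13.2] y [-8.8  8.7] 640
wrist 17 x [0.5 3. ] y [-4.1  7.2] 475
wrist 32 x [1.  3.2] y [-4.2  7. ] 334
wrist 47 x [0.4 2.7] y [-4.   7.1] 277
wrist 62 x [0.6 2.7] y [-4.   6.8] 228
wrist 77 x [-0.1  2.5] y [-4.1  7.1] 193
wrist 92 x [0.4 2.5] y [-3.9  7. ] 161
wrist 107 x [-0.2  2.5] y [-4.1  7. ] 95
wrist lowest -108.6
([array([605. , 190.9]), array([175.4,  51.3]), np.float64(83.7)], 11899)
0.83 [240.7, 222.9] [612.8 253.4  92. ]
0.67 [321.4, 225.2] [604.4 193.5  92. ]
```

Call:
jog_arm:
  claw: [1,1,1,1,1,1]
  dp:
    - [-1.8,1.3,0]
    - [0,0,15]
    - [0,0,15]
    - [0,0,15]
    - [0,0,15]
    - [0,0,0]
  turn:
    - [0,0,0]
    - [0,0,0]
    - [0,0,0]
    - [0,0,0]
    - [0,0,0]
    - [0,0,0]

```text
time_s: 46.7
ee_pos: [605.8, 188.7, 184.7]
orientation: [-3.133, 0.176, 0.002]
force: [0.5, 0.2, -0.4]
opening: 10.9
finger_force: 58.5
```

```bash
python3 - <<'E'
from h import *
o=get_obs();print(o['ee_pos'].round(1),psi(),o['force'])
held('wrist')
E
```

```text
[605.8 188.7 184.7] -6.4 [ 0.50624981  0.20193529 -0.41285583]
wrist 2 x [ 0.4 12.7] y [-10.7   9. ] 705
wrist 17 x [-0.2  2.1] y [-5.2  5.9] 440
wrist 32 x [-0.1  2.4] y [-5.4  6.3] 376
wrist 47 x [-0.5  1.8] y [-5.1  5.9] 281
wrist 62 x [-0.7  1.7] y [-5.1  5.9] 231
wrist 77 x [-1.   1.6] y [-5.2  5.9] 194
wrist 92 x [-24.8  23.6] y [-36.  36.] 8056
wrist 107 x [-14.6  26.3] y [-32.1  26.7] 925
wrist 122 x [-14.7  26.4] y [-32.4  27. ] 653
wrist 137 x [-14.7  26.4] y [-32.6  27. ] 590
wrist 152 x [-14.7  26.3] y [-31.8  27.3] 132
wrist lowest -145.4
```

Call:
jog_arm:
  claw: [1,1,1,1,1,1]
  dp:
    - [2.3,-1.9,10]
    - [0,0,14]
    - [0,0,14]
    - [0,0,10]
    - [0,0,5]
    - [0,0,0]
  turn:
    - [0,0,0]
    - [0,0,0]
    - [0,0,0]
    - [0,0,0]
    - [0,0,0]
    - [0,0,0]

```text
time_s: 47.5
ee_pos: [609.6, 190.6, 133.5]
orientation: [-3.132, 0.176, -0.004]
force: [-0.1, -0.1, 1.2]
opening: 10.8
finger_force: 58.8
```

Call:
jog_arm:
  claw: [0.1,0.1,0.1,0.1,0.1,0.1,0.1,0.1]
  dp:
    - [0,0,0]
    - [0,0,0]
    - [0,0,0]
    - [0,0,-30]
    - [0,0,-40]
    - [0,0,-40]
    - [0,0,-40]
    - [0,0,-20]
  turn:
    - [0,0,0]
    - [0,0,0]
    - [0,0,0]
    - [0,0,0]
    - [0,0,0]
    - [0,0,0]
    - [0,0,0]
    - [0,0,0]

```text
time_s: 48.5
ee_pos: [610.0, 189.7, 306.8]
orientation: [-3.13, 0.176, -0.011]
force: [0.2, -0.2, 0.5]
opening: 38.2
finger_force: 0.0
```

```bash
python3 - <<'E'
from h import *
o=get_obs();print(o['ee_pos'].round(1),psi(),o['force'],o['joints'].round(2))
standing('wrist');caddy()
M=pose()[1];print(M.round(3).tolist(),todp((638,-233.2,235)))
E
```

```text
[610.  189.7 306.8] -6.4 [ 0.22388864 -0.1703238   0.53008036] [-0.6   0.57  0.47  1.36 -0.26  1.27 -1.8 ]
wrist A 105 [615.7 249.  107.5] 76
wrist A 130 [616.  249.4 130.1] 97
wrist A 155 [615.7 249.9 157. ] 171
wrist A 180 [605.  252.1 179.3] 326
  top 185.0
wrist B 105 [611.8 190.7 107.3] 61
wrist B 130 [611.6 190.7 129.4] 76
wrist B 155 [611.1 190.9 157.7] 141
wrist B 180 [599.7 192.  179.4] 320
  top 186.3
wrist C none
top cyl [array([ 453.8, -299.4]), np.float64(27.8)] [171.  90.   6.]
top cyl [array([ 427.8, -181.1]), np.float64(27.8)] [127. 101.  44.]
top cyl [array([ 336.3, -128.4]), np.float64(28.0)] [213. 124.   6.]
top cyl [array([ 329.7, -222.3]), np.float64(27.9)] [212. 122.   6.]
[[0.994, -0.112, 0.009], [-0.112, -0.994, 0.006], [0.008, -0.007, -1.0]] [ 74.1 417.8  69.4]
```

The caddy was knocked and now stands at (428,−181). Fetching the third scoop.

Call:
jog_arm:
  claw: [0.15,0.15,0.15,0.15,0.15]
  dp:
    - [7.4,41.8,6.9]
    - [7.4,41.8,6.9]
    - [7.4,41.8,6.9]
    - [7.4,41.8,6.9]
    - [7.4,41.8,6.9]
  turn:
    - [0,0,0]
    - [0,0,0]
    - [0,0,0]
    - [0,0,0]
    - [0,0,0]

```text
time_s: 49.22
ee_pos: [621.8, -22.9, 266.5]
orientation: [-3.132, 0.176, -0.0]
force: [1.0, -0.6, 0.5]
opening: 36.4
finger_force: 0.0
```

Call:
jog_arm:
  claw: [0.15,0.15,0.15,0.15,0.15,0.15]
  dp:
    - [7.4,41.8,6.9]
    - [7.4,41.8,6.9]
    - [7.4,41.8,6.9]
    - [7.4,41.8,6.9]
    - [7.4,41.8,6.9]
    - [0,0,0]
  turn:
    - [0,0,0]
    - [0,0,0]
    - [0,0,0]
    - [0,0,0]
    - [0,0,0]
    - [0,0,-0.11]

```text
time_s: 49.98
ee_pos: [633.2, -239.0, 230.2]
orientation: [-3.14, 0.011, 0.004]
force: [0.3, 1.0, 0.7]
opening: 36.1
finger_force: 0.0
```

Call:
jog_arm:
  claw: [0.15,0.15,0.15,0.15,0.15,0.15]
  dp:
    - [0,0,0]
    - [0,0,0]
    - [0,0,0]
    - [0,0,0]
    - [0,0,0]
    - [0,0,0]
  turn:
    - [0,-0.133,0]
    - [0,-0.133,0]
    - [0,-0.133,0]
    - [0,-0.133,0]
    - [0,0,0]
    - [0,0,0]

```text
time_s: 50.72
ee_pos: [635.6, -233.8, 232.6]
orientation: [-3.028, 0.003, 0.82]
force: [-0.3, -0.7, 0.5]
opening: 36.3
finger_force: 0.0
```

```bash
python3 - <<'E'
from h import *
o=get_obs();print(o['ee_pos'].round(1),o['joints'].round(2),o['opening']);M=pose()[1];print(M.round(3).tolist())
rackscoop(-233.2)
g=np.array([596.3,-233.2,126.5]);print(todp(g-90*M[:,2]),M[:,2])
E
```

```text
[ 635.6 -233.8  232.6] [ 0.13  1.01  0.45  0.77 -0.16  1.9  -1.11] 36.27700181921014
[[0.863, -0.003, -0.505], [-0.0, -1.0, 0.005], [-0.505, -0.004, -0.863]]
127 600.5 [-240.7 -229.3] 45
133 604.0 [-240.8 -229.2] 58
139 607.6 [-240.9 -229.2] 61
145 611.1 [-241.  -229.4] 59
151 614.1 [-240.8 -229.5] 130
157 613.9 [-241.3 -229.6] 163
[20.3 -0.2 22.6] [-0.50458519  0.00524907 -0.86334595]
```

Call:
jog_arm:
  claw: [0.15,0.15,0.15,0.15,0.15,0.15,0.15,0.15]
  dp:
    - [10,0.6,11]
    - [10,0.6,11]
    - [0,0,0]
    - [0,0,20]
    - [0,0,20]
    - [0,0,25]
    - [0,0,24]
    - [0,0,0]
  turn:
    - [0,0,0]
    - [0,0,0]
    - [0,0,0]
    - [0,0,0]
    - [0,0,0]
    - [0,0,0]
    - [0,0,0]
    - [0,0,0]

```text
time_s: 51.78
ee_pos: [595.9, -233.6, 125.9]
orientation: [-3.024, 0.002, 0.826]
force: [-0.1, 0.9, -0.8]
opening: 36.4
finger_force: 0.0
```

Call:
jog_arm:
  claw: [1,1,1,1,1]
  dp:
    - [0,0,0]
    - [0,0,0]
    - [0,0,0]
    - [0,0,0]
    - [0,0,0]
  turn:
    - [0,0,0]
    - [0,0,0]
    - [0,0,0]
    - [0,0,0]
    - [0,0,0]

```text
time_s: 52.4
ee_pos: [598.4, -234.4, 128.1]
orientation: [-3.03, 0.001, 0.816]
force: [2.1, 0.3, 5.7]
opening: 10.6
finger_force: 58.7
```

Call:
jog_arm:
  claw: [1,1,1,1,1,1]
  dp:
    - [0,0,-10]
    - [0,0,-15]
    - [0,0,-20]
    - [0,0,-20]
    - [0,0,-20]
    - [0,0,-20]
  turn:
    - [0,0,0]
    - [0,0,0]
    - [0,0,0]
    - [0,0,0]
    - [0,0,0]
    - [0,0,0]

```text
time_s: 53.15
ee_pos: [650.2, -234.5, 217.6]
orientation: [-3.026, 0.002, 0.823]
force: [0.5, -0.2, 0.1]
opening: 11.0
finger_force: 58.4
```

Call:
jog_arm:
  claw: [1,1,1,1,1,1]
  dp:
    - [0,0,-10]
    - [0,0,-10]
    - [0,0,-10]
    - [0,0,0]
    - [0,0,0]
    - [0,0,0]
  turn:
    - [0,0.131,0]
    - [0,0.131,0]
    - [0,0.131,0]
    - [0,0.131,0]
    - [0,0,0]
    - [0,0,0]

```text
time_s: 53.9
ee_pos: [662.7, -234.2, 244.8]
orientation: [-3.136, 0.002, 0.01]
force: [-0.1, 0.2, 0.0]
opening: 10.8
finger_force: 58.4
```

```bash
python3 - <<'E'
from h import *
o=get_obs();print(o['ee_pos'].round(1),o['joints'].round(2),o['opening']);M=pose()[1];print(M.round(3).tolist())
held('wrist')
print(todp((602,131,246)))
E
```

```text
[ 662.7 -234.2  244.8] [ 0.11  0.73  0.41  1.22 -0.28  1.25 -1.05] 10.781892807582661
[[1.0, -0.001, -0.007], [-0.001, -1.0, 0.005], [-0.007, -0.005, -1.0]]
wrist 2 x [ 1.4 12.1] y [-7.9  8.3] 633
wrist 17 x [0.5 2.7] y [-5.5  6. ] 459
wrist 32 x [1.1 2.7] y [-5.4  6. ] 346
wrist 47 x [0.4 2.5] y [-5.3  6. ] 280
wrist 62 x [0.7 2.4] y [-5.1  6. ] 231
wrist 77 x [0.5 2.3] y [-4.9  6. ] 187
wrist 92 x [0.4 2.3] y [-5.1  6.1] 167
wrist 107 x [0.1 2.1] y [-4.8  6.1] 98
wrist lowest -108.3
[ -61.3 -365.     0.6]
```

Call:
jog_arm:
  claw: [1,1,1,1,1]
  dp:
    - [-6.8,-40.5,0]
    - [-6.8,-40.5,0]
    - [-6.8,-40.5,0]
    - [-6.8,-40.5,0]
    - [-6.8,-40.5,0]
  turn:
    - [0,0,0]
    - [0,0,0]
    - [0,0,0]
    - [0,0,0]
    - [0,0,0]

```text
time_s: 54.58
ee_pos: [629.5, -30.1, 245.5]
orientation: [-3.138, 0.001, 0.01]
force: [0.1, 0.2, -0.9]
opening: 11.0
finger_force: 58.5
```

Call:
jog_arm:
  claw: [1,1,1,1,1,1]
  dp:
    - [-6.8,-40.5,0]
    - [-6.8,-40.5,0]
    - [-6.8,-40.5,0]
    - [-6.8,-40.5,0]
    - [0,0,0]
    - [0,0,0]
  turn:
    - [0,0,0]
    - [0,0,0]
    - [0,0,0]
    - [0,0,0]
    - [0,0,0.112]
    - [0,0,0]

```text
time_s: 55.32
ee_pos: [602.4, 131.2, 246.3]
orientation: [-3.134, 0.173, 0.01]
force: [-0.3, -0.4, -0.4]
opening: 10.7
finger_force: 58.5
```

```bash
python3 - <<'E'
from h import *
o=get_obs();print(o['ee_pos'].round(1),psi(),o['joints'].round(2));print(pose()[1].round(3).tolist())
held('wrist')
c=cap('wrist')
try: print(slots(c))
except Exception as e: print(e)
for x in pinpoint('wrist','slot1')[:4]: print(round(x['p'],2),x['uv'],w(c,*x['uv'],z=92).round(1))
E
```

```text
[602.4 131.2 246.3] -6.3 [-0.51  0.58  0.46  1.51 -0.28  1.12 -1.68]
[[0.994, -0.11, -0.006], [-0.11, -0.994, 0.003], [-0.006, -0.002, -1.0]]
wrist 2 x [ 1.5 13.4] y [-8.5  8.9] 658
wrist 17 x [0.7 3.3] y [-4.2  7.1] 453
wrist 32 x [1.3 3.6] y [-4.4  7. ] 359
wrist 47 x [0.9 3.1] y [-4.1  6.9] 282
wrist 62 x [1.1 3.1] y [-4.1  6.9] 227
wrist 77 x [0.8 3. ] y [-3.9  6.9] 192
wrist 92 x [0.8 2.9] y [-4.1  7.2] 160
wrist 107 x [0.9 2.8] y [-3.9  6.9] 107
wrist lowest -108.8
([array([605.3, 191. ]), array([175.4,  50.4]), np.float64(83.6)], 11491)
0.75 [323.6, 224.0] [596.6 132.2  92. ]
0.73 [161.6, 221.1] [612.3 252.6  92. ]
0.58 [243.2, 224.4] [603.  192.2  92. ]
```

Call:
jog_arm:
  claw: [1,1,1,1,1,1]
  dp:
    - [0,0,0]
    - [0,0,15]
    - [0,0,15]
    - [0,0,15]
    - [0,0,15]
    - [0,0,0]
  turn:
    - [0,0,0]
    - [0,0,0]
    - [0,0,0]
    - [0,0,0]
    - [0,0,0]
    - [0,0,0]

```text
time_s: 56.22
ee_pos: [600.0, 130.2, 185.2]
orientation: [-3.133, 0.179, 0.014]
force: [-0.3, 0.2, -0.5]
opening: 10.8
finger_force: 58.5
```

```bash
python3 - <<'E'
from h import *
o=get_obs();print(o['ee_pos'].round(1),psi(),o['force'])
held('wrist')
E
```

```text
[600.  130.2 185.2] -6.5 [-0.25693869  0.17236773 -0.47609039]
wrist 2 x [ 0.7 12.8] y [-11.4   9.4] 725
wrist 17 x [0.1 2.4] y [-5.1  5.9] 446
wrist 32 x [0.3 2.6] y [-5.4  6.3] 379
wrist 47 x [-0.1  2.1] y [-5.1  5.9] 287
wrist 62 x [-0.2  2.1] y [-5.   6.1] 232
wrist 77 x [-0.7  1.9] y [-5.1  5.9] 191
wrist 92 x [-25.   23.3] y [-25.1  36.5] 6590
wrist 107 x [-15.4  25.7] y [-26.1  27.7] 901
wrist 122 x [-15.5  25.8] y [-26.4  28.1] 670
wrist 137 x [-15.5  25.7] y [-26.6  27.6] 530
wrist 152 x [-15.6  25.8] y [-25.3  28.1] 178
wrist lowest -146.7
```

Call:
jog_arm:
  claw: [1,1,1,1,1,1]
  dp:
    - [1,-0.7,10]
    - [0,0,14]
    - [0,0,14]
    - [0,0,10]
    - [0,0,5]
    - [0,0,0]
  turn:
    - [0,0,0]
    - [0,0,0]
    - [0,0,0]
    - [0,0,0]
    - [0,0,0]
    - [0,0,0]

```text
time_s: 57.02
ee_pos: [601.9, 130.9, 133.8]
orientation: [-3.132, 0.179, 0.009]
force: [0.7, 0.2, -1.0]
opening: 10.7
finger_force: 58.8
```

Call:
jog_arm:
  claw: [0.1,0.1,0.1,0.1,0.1,0.1,0.1,0.1]
  dp:
    - [0,0,0]
    - [0,0,0]
    - [0,0,0]
    - [0,0,-30]
    - [0,0,-40]
    - [0,0,-40]
    - [0,0,-40]
    - [0,0,-20]
  turn:
    - [0,0,0]
    - [0,0,0]
    - [0,0,0]
    - [0,0,0]
    - [0,0,0]
    - [0,0,0]
    - [0,0,0]
    - [0,0,0]

```text
time_s: 58.02
ee_pos: [603.7, 130.0, 307.1]
orientation: [-3.131, 0.179, 0.002]
force: [-0.1, 0.0, -0.3]
opening: 38.5
finger_force: 0.0
```

```bash
python3 - <<'E'
from h import *
o=get_obs();print(o['ee_pos'].round(1),psi())
standing('wrist');caddy()
c=cap('wrist');print(refs(c,490,343))
E
```

```text
[603.7 130.  307.1] -6.5
wrist A 105 [615.  248.2 106.9] 99
wrist A 130 [615.2 248.3 130.1] 127
wrist A 155 [615.2 248.9 156.7] 205
wrist A 180 [605.  251.6 179.2] 334
  top 185.3
wrist B 105 [610.4 189.  107.1] 72
wrist B 130 [610.6 189.  130. ] 98
wrist B 155 [610.3 189.8 156.9] 177
wrist B 180 [599.7 191.8 179.3] 321
  top 185.5
wrist C 105 [604.1 131.9 107.9] 58
wrist C 130 [604.  131.8 129.9] 73
wrist C 155 [603.2 131.7 157.4] 155
wrist C 180 [592.1 132.9 179.2] 316
  top 185.2
top cyl [array([ 454.3, -299. ]), np.float64(28.2)] [223. 128.   4.]
top cyl [array([ 427.7, -180.6]), np.float64(27.9)] [136. 110.  49.]
top cyl [array([ 336.3, -128.2]), np.float64(28.0)] [224. 134.   7.]
top cyl [array([ 329.4, -222.6]), np.float64(27.8)] [223. 131.   6.]
{'block': (91.73, 6635), 'disc': (12.46, 2552), 'front': (11.8, 768), 'back': (11.85, 547), 'granite@knob': np.float64(-0.18)}
```

Call:
jog_arm:
  claw: [-1,-1,-1,-1,-1,-1,-1,-1]
  dp:
    - [0,0,0]
    - [0,0,0]
    - [0,0,0]
    - [0,0,0]
    - [0,0,0]
    - [0,0,0]
    - [0,0,0]
    - [0,0,0]
  turn:
    - [0,0,-0.174]
    - [0,0,-0.174]
    - [0,0,-0.174]
    - [0,0,-0.174]
    - [0,0,-0.174]
    - [0,0,-0.174]
    - [0,0,-0.174]
    - [0,0,-0.174]

```text
time_s: 59.18
ee_pos: [601.9, 130.2, 302.0]
orientation: [-2.509, -1.876, 0.008]
force: [-0.5, 0.6, -0.3]
opening: 86.0
finger_force: 0.0
```

Call:
jog_arm:
  claw: [-1,-1,-1,-1,-1,-1,-1,-1]
  dp:
    - [0,0,0]
    - [-41,-17,0]
    - [-41,-17,0]
    - [-41,-17,0]
    - [-41,-17,0]
    - [-41,-17,0]
    - [-41,-17,0]
    - [-41,-17,0]
  turn:
    - [0,0,-0.174]
    - [0,0,0]
    - [0,0,0]
    - [0,0,0]
    - [0,0,0]
    - [0,0,0]
    - [0,0,0]
    - [0,0,0]

```text
time_s: 60.18
ee_pos: [448.9, -141.5, 302.1]
orientation: [-2.342, -2.079, 0.004]
force: [0.1, -0.1, -0.1]
opening: 85.3
finger_force: 0.0
```

```bash
python3 - <<'E'
from h import *
o=get_obs();print(o['ee_pos'].round(1),psi(),o['joints'].round(2))
print(pose()[1].round(3).tolist())
caddy();caddy('wrist')
print(todp((427.8,-181.1,150)))
E
```

```text
[ 448.9 -141.5  302.1] 83.2 [ 0.14  0.27  0.15  1.8  -0.05  1.08  0.2 ]
[[0.118, 0.993, -0.008], [0.993, -0.118, 0.005], [0.004, -0.009, -1.0]]
top cyl [array([ 424.7, -164.4]), np.float64(20.9)] [63. 50. 31.]
top cyl [array([ 336.4, -128.6]), np.float64(27.9)] [217. 127.   7.]
wrist cyl [array([ 338.8, -127.8]), np.float64(27.9)] [177.  96.  36.]
wrist cyl [array([ 429.7, -180.6]), np.float64(27.9)] [103.  82.  47.]
wrist cyl [array([ 331.9, -221.9]), np.float64(27.9)] [176.  96.  38.]
wrist cyl [array([ 456.3, -299. ]), np.float64(28.1)] [174.  95.  40.]
[-37.6 -12.8 152.5]
```

All three scoops stand upright and the stand is flat. Grasping the caddy at (428.5,−181).

Call:
jog_arm:
  claw: [-1,-1,-1,-1,-1,-1]
  dp:
    - [-41.4,-15.6,0]
    - [0,0,48]
    - [0,0,48]
    - [0,0,48]
    - [0,0,48]
    - [0,0,0]
  turn:
    - [0,0,0]
    - [0,0,0]
    - [0,0,0]
    - [0,0,0]
    - [0,0,0]
    - [0,0,0]

```text
time_s: 61.02
ee_pos: [426.1, -177.1, 108.2]
orientation: [-2.337, -2.075, 0.009]
force: [-0.1, -0.1, 0.0]
opening: 85.5
finger_force: 0.0
```

```bash
python3 - <<'E'
from h import *
o=get_obs();print(o['ee_pos'].round(1),psi(),o['joints'].round(2))
caddy('wrist')
print(todp((428.5,-180.8,22)))
E
```

```text
[ 426.1 -177.1  108.2] 83.2 [ 0.26  0.52  0.13  2.08 -0.12  0.56  0.36]
wrist cyl [array([ 338.6, -127.8]), np.float64(27.9)] [191. 106.  34.]
wrist cyl [array([ 429.4, -180.3]), np.float64(28.0)] [111.  88.  50.]
wrist cyl [array([ 325.3, -214.3]), np.float64(26.0)] [186. 102.  35.]
wrist cyl [array([ 352.4, -232.6]), np.float64(13.7)] [147.  80.  35.]
wrist cyl [array([ 456.1, -296.3]), np.float64(27.5)] [138.  71.  25.]
[-3.   1.7 88.3]
```

Call:
jog_arm:
  claw: [-1,-1,-1,-1,-1]
  dp:
    - [-3,2,20]
    - [0,0,25]
    - [0,0,25]
    - [0,0,14]
    - [0,0,0]
  turn:
    - [0,0,0]
    - [0,0,0]
    - [0,0,0]
    - [0,0,0]
    - [0,0,0]

```text
time_s: 61.7
ee_pos: [430.9, -182.0, 28.0]
orientation: [-2.345, -2.081, 0.001]
force: [1.1, -0.6, -0.3]
opening: 85.3
finger_force: 0.0
```

Call:
jog_arm:
  claw: [1,1,1,1,1]
  dp:
    - [0,0,0]
    - [0,0,0]
    - [0,0,0]
    - [0,0,0]
    - [0,0,0]
  turn:
    - [0,0,0]
    - [0,0,0]
    - [0,0,0]
    - [0,0,0]
    - [0,0,0]

```text
time_s: 62.32
ee_pos: [430.3, -182.0, 28.8]
orientation: [-2.345, -2.081, 0.001]
force: [-2.0, 1.0, 7.5]
opening: 54.6
finger_force: 62.2
```

Call:
jog_arm:
  claw: [1,1,1,1,1,1]
  dp:
    - [0,0,-10]
    - [0,0,-25]
    - [0,0,-35]
    - [0,0,-35]
    - [0,0,-25]
    - [0,0,0]
  turn:
    - [0,0,0]
    - [0,0,0]
    - [0,0,0]
    - [0,0,0]
    - [0,0,0]
    - [0,0,0]

```text
time_s: 63.08
ee_pos: [432.4, -183.0, 159.7]
orientation: [-2.348, -2.084, -0.003]
force: [0.2, -0.1, -1.4]
opening: 54.8
finger_force: 63.6
```

```bash
python3 - <<'E'
from h import *
o=get_obs();print(o['ee_pos'].round(1),psi(),o['opening'],o['joints'].round(2),pose()[1].round(3).tolist())
c=cap('wrist','c1')
c=cap('scene');P=cloud(c);p=o['ee_pos'];m=(np.hypot(P[...,0]-p[0],P[...,1]-p[1])<33)&(P[...,2]<p[2]+30);print('lowest rel',np.percentile(P[m][:,2],[1,3])-p[2])
D=[]
for n in('top','scene'):
    c=cap(n);F=cv2.cvtColor(c['frame'],cv2.COLOR_RGB2HSV)
    P=cloud(c);m=(np.hypot(P[...,0]-488.5,P[...,1]-203)<60)&(F[...,0]>18)&(F[...,0]<32)&(F[...,1]>120)&(F[...,2]>110)&(P[...,2]<20)
    print(n,m.sum(),cv2.minEnclosingCircle(P[m][:,:2].astype(np.float32)),P[m].mean(0))
print(todp((488.5,202.5,150)))
E
```

```text
[ 432.4 -183.   159.7] 83.2 54.84010565997473 [ 0.25  0.44  0.15  2.02 -0.11  0.69  0.35] [[0.119, 0.993, 0.0], [0.993, -0.119, 0.003], [0.003, -0.0, -1.0]]
lowest rel [-160.30994815 -159.8400194 ]
top 1479 ((489.6602783203125, 202.8120880126953), 43.315528869628906) [489.67789774 202.50761587  12.08487891]
scene 477 ((490.00103759765625, 203.9381866455078), 43.103187561035156) [483.64409096 200.28273288  14.90941316]
[388.7  12.4   8.2]
```

View pics/c1.png

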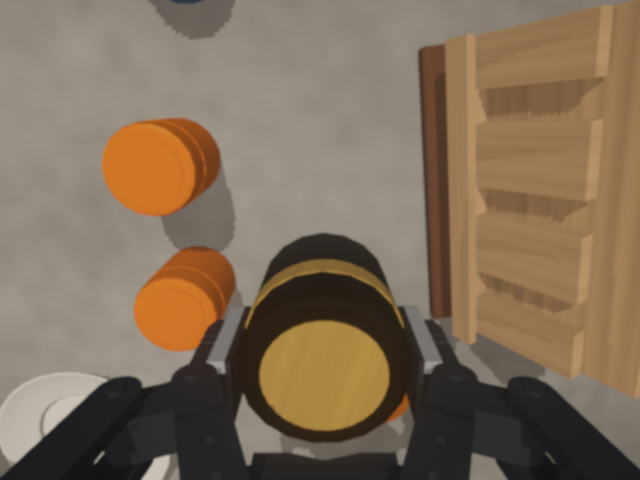

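The caddy is held squarely. Carrying it to the disc at (489.7,202.6).

Call:
jog_arm:
  claw: [1,1,1,1,1,1,1,1]
  dp:
    - [20,0.6,0]
    - [40,1.2,0]
    - [40,1.2,0]
    - [40,1.2,0]
    - [40,1.2,0]
    - [40,1.2,0]
    - [40,1.2,0]
    - [40,1.2,0]
  turn:
    - [0,0,0]
    - [0,0,0]
    - [0,0,0]
    - [0,0,0]
    - [0,0,0]
    - [0,0,0]
    - [0,0,0]
    - [0,0,0]

```text
time_s: 64.28
ee_pos: [475.0, 115.4, 157.4]
orientation: [-2.344, -2.08, 0.005]
force: [0.7, 0.6, -1.4]
opening: 54.8
finger_force: 63.6
```

Call:
jog_arm:
  claw: [1,1,1,1,1]
  dp:
    - [40,1.2,0]
    - [29,0.8,0]
    - [20,0.4,0]
    - [0,0,0]
    - [0,0,0]
  turn:
    - [0,0,0]
    - [0,0,0]
    - [0,0,0]
    - [0,0,0]
    - [0,0,0]

```text
time_s: 64.9
ee_pos: [488.3, 200.4, 158.6]
orientation: [-2.347, -2.079, 0.005]
force: [0.6, 0.1, -1.0]
opening: 54.5
finger_force: 63.6
```

```bash
python3 - <<'E'
from h import *
o=get_obs();print(o['ee_pos'].round(1),psi(),o['opening'],o['joints'].round(2),pose()[1].round(3).tolist())
print(todp((489.5,201.8,41.2)))
E
```

```text
[488.3 200.4 158.6] 83.1 54.45046844567187 [-0.53  0.52  0.15  1.87 -0.12  0.77 -0.43] [[0.121, 0.993, -0.006], [0.993, -0.121, 0.003], [0.002, -0.007, -1.0]]
[  1.3   1.8 117.4]
```

Call:
jog_arm:
  claw: [1,1,1,1,1,1,1]
  dp:
    - [1.3,1.8,25]
    - [0,0,30]
    - [0,0,30]
    - [0,0,15]
    - [0,0,8]
    - [0,0,4]
    - [0,0,0]
  turn:
    - [0,0,0]
    - [0,0,0]
    - [0,0,0]
    - [0,0,0]
    - [0,0,0]
    - [0,0,0]
    - [0,0,0]

```text
time_s: 65.78
ee_pos: [490.3, 204.1, 47.4]
orientation: [-2.345, -2.081, -0.0]
force: [0.3, 0.3, -0.8]
opening: 54.6
finger_force: 63.6
```

Call:
jog_arm:
  claw: [1,1]
  dp:
    - [0,0,2]
    - [0,0,0]
  turn:
    - [0,0,0]
    - [0,0,0]

```text
time_s: 66.03
ee_pos: [490.0, 204.1, 45.3]
orientation: [-2.344, -2.081, 0.0]
force: [0.6, -0.4, -1.4]
opening: 55.0
finger_force: 63.6
```

Call:
jog_arm:
  claw: [1,1,1,1]
  dp:
    - [0,-1,1.5]
    - [0,0,1]
    - [0,0,1]
    - [0,0,0]
  turn:
    - [0,0,0]
    - [0,0,0]
    - [0,0,0]
    - [0,0,0]

```text
time_s: 66.53
ee_pos: [488.8, 204.1, 41.4]
orientation: [-2.344, -2.081, 0.002]
force: [-0.0, 0.5, -1.1]
opening: 54.6
finger_force: 63.6
```

Call:
jog_arm:
  claw: [1,1,1]
  dp:
    - [-2.5,0.5,0]
    - [0,0,0.6]
    - [0,0,0]
  turn:
    - [0,0,0]
    - [0,0,0]
    - [0,0,0]

```text
time_s: 66.9
ee_pos: [489.2, 201.3, 41.0]
orientation: [-2.345, -2.081, 0.001]
force: [1.0, -0.2, -0.2]
opening: 54.7
finger_force: 63.6
```

Call:
jog_arm:
  claw: [-1,-1,-1,-1,-1,-1,-1,-1]
  dp:
    - [0,0,0]
    - [0,0,0]
    - [0,0,0]
    - [0,0,-15]
    - [0,0,-35]
    - [0,0,-45]
    - [0,0,-45]
    - [0,0,-45]
  turn:
    - [0,0,0]
    - [0,0,0]
    - [0,0,0]
    - [0,0,0]
    - [0,0,0]
    - [0,0,0]
    - [0,0,0]
    - [0,0,0]

```text
time_s: 67.9
ee_pos: [489.9, 200.6, 228.5]
orientation: [-2.345, -2.081, -0.001]
force: [0.5, -0.0, 0.2]
opening: 85.5
finger_force: 0.0
```

Call:
jog_arm:
  claw: [-1,-1,-1,-1,-1,-1,-1,-1]
  dp:
    - [0,0,-30]
    - [-40,0,0]
    - [-40,0,0]
    - [-40,0,0]
    - [-40,0,0]
    - [0,0,0]
    - [0,0,0]
    - [0,0,0]
  turn:
    - [0,0,0]
    - [0,0,0]
    - [0,0,0]
    - [0,0,0]
    - [0,0,0]
    - [0,0,0]
    - [0,0,0]
    - [0,0,0]

```text
time_s: 68.9
ee_pos: [471.3, 43.2, 255.5]
orientation: [-2.341, -2.084, 0.0]
force: [-0.5, 0.4, -0.3]
opening: 85.4
finger_force: 0.0
```

```bash
python3 - <<'E'
from h import *
o=get_obs();print(o['ee_pos'].round(1),psi(),o['time_s'])
standing('wrist')
c=cap('wrist','f1');P=cloud(c);z=P[...,2]
m=(np.hypot(P[...,0]-490,P[...,1]-203)<50)&(z>60)&(z<90);print('caddy',cv2.minEnclosingCircle(P[m][:,:2].astype(np.float32)),np.median(z[m]))
for k in((459,66),(490,343.5)):
    try: print(knob(c,*k,lo=80),refs(c,*k))
    except Exception as e: print('none')
E
```

```text
[471.3  43.2 255.5] 83.3 68.9
wrist A none
wrist B none
wrist C 105 [597.3 131.7 107.2] 184
wrist C 130 [597.2 131.8 130.4] 247
wrist C 155 [598.1 131.5 155.1] 322
wrist C 180 [589.1 133.  182.5] 329
  top 186.1
caddy ((490.2765808105469, 191.00450134277344), 25.52305793762207) 75.61971586670143
(np.float64(90.3), [array([460.9,  66.3]), array([28.1, 28.1]), np.float64(7.2)], 1329) {'block': (91.82, 5913), 'disc': (57.22, 3330), 'front': (11.95, 1335), 'back': (11.95, 2392), 'granite@knob': np.float64(-0.09)}
none
```

View pics/f1.png

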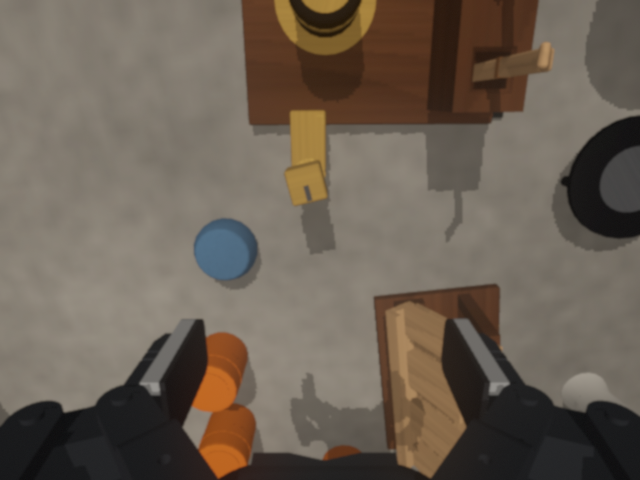

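The caddy (325,15) sits inside the disc, with a brass margin around it. I'll make a last check from the top and scene cameras, then hand in.

```bash
python3 - <<'E'
from h import *
for n in('top','scene'):
    c=cap(n,'z'+n);P=cloud(c);z=P[...,2]
    m=(np.hypot(P[...,0]-490,P[...,1]-203)<50)&(z>66)&(z<90);
    if m.sum(): print(n,'caddy',cv2.minEnclosingCircle(P[m][:,:2].astype(np.float32)),np.median(z[m]))
    print(refs(c,490,343));standing(n)
E
```

```text
top caddy ((488.86297607421875, 218.8634033203125), 20.185039520263672) 75.33935827462301
{'block': (91.36, 1516), 'disc': (75.34, 103), 'front': (11.31, 171), 'back': (11.46, 264), 'granite@knob': np.float64(-0.76)}
top A 105 [609.7 248.1 106.3] 20
top A 130 [609.8 247.5 130. ] 20
top A 155 [611.8 248.8 157.1] 28
top A 180 [602.7 251.  179.5] 39
  top 188.3
top B 105 [604.1 187.6 106.7] 16
top B 130 [604.2 187.6 128.6] 16
top B 155 [606.1 187.4 156.5] 19
top B 180 [597.2 191.  179.8] 39
  top 184.4
top C 105 [595.9 129.5 105.9] 13
top C 130 [596.  128.8 129.3] 12
top C 155 [599.5 128.6 157.5] 16
top C 180 [589.4 131.6 180.5] 37
  top 186.8
scene caddy ((488.96099853515625, 203.87240600585938), 30.837339401245117) 77.85389087717743
{'block': (93.83, 894), 'disc': (56.64, 962), 'front': (14.54, 83), 'back': (13.89, 60), 'granite@knob': np.float64(2.58)}
scene A 105 [613.6 250.6 106.5] 36
scene A 130 [613.3 249.9 129.7] 41
scene A 155 [613.5 249.8 155.2] 46
scene A 180 [604.6 252.  179.2] 48
  top 187.7
scene B 105 [608.1 189.6 107.1] 38
scene B 130 [607.8 189.9 130.1] 47
scene B 155 [607.9 189.6 155.1] 48
scene B 180 [598.4 192.4 179.4] 50
  top 186.2
scene C 105 [600.  130.2 106.4] 39
scene C 130 [600.6 129.7 130.3] 46
scene C 155 [600.5 130.2 155.4] 52
scene C 180 [591.2 132.3 179.6] 52
  top 186.2
```

View pics/zscene.png

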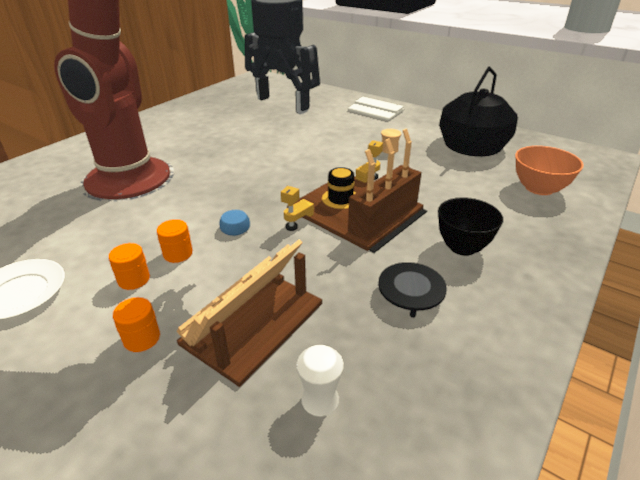

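The scene picture shows all three scoops upright in their slots (370–410, 130–200) and the caddy upright on the disc (341,185). The rack is empty and the other objects look undisturbed.

```bash
python3 -c "
from h import *
print(finish_job())"
```

```text
the job is handed in; nothing more can be done
None
```

The job is handed in: by the camera readings both feet just touch the granite with the stand flat, all three scoops stand upright in their own slots and the caddy is upright on the disc; the right foot briefly went about 0.3 mm past contact, lifting the stand's front, and I turned it back before loading.

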